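# Sort left and right sandal soles and set the press for the lefts

## Robot

A 6-joint arm with a two-finger parallel gripper is mounted at the origin on the work surface. World frame = base frame: x ahead of the robot, y to its left, z up, the work surface at z = 0. Lengths are in m, angles in degrees, forces in N, time in s.
With the tool pointing down it reaches from about 0.4 to 0.825 m from the base axis. Payload 7 kg.
Tool frame: the origin (TCP) lies between the finger pads; the fingertips stand 19 mm ahead of it and the grasp point (between the pads) is the TCP (r.finger_overhang is the distance from the TCP to the fingertips, in m); z points along the fingers, y is the direction in which the jaws open and shut (so a half turn about z gives the same grasp; the last joint's range is limited). The gripper opens to 88 mm and grips with 3 to 60 N. Pads are 19 mm wide; open, the fingers measure 130 mm over their backs; the gripper's body (78 mm by 193 mm) begins 47 mm behind the grasp point.
Start: joints at [81.079, 20.546, 0.682, 0, -70.136, -16.507], TCP at [0.29, 0.61, 0.22] pointing down, gripper open.
Joint ranges: [-176.03, 176.03], [-82.01, 121.73], [-58.28, 71.71], [-173.87, 95.51], [-174.79, -0.11], [-173.66, 173.66]. Speed limits (degrees/s): [136.94, 136.94, 172.46, 180, 180, 180].

## Interface

Orientations are given as [roll, pitch, yaw] about the fixed x, y, z axes, in that order (R = Rz(yaw) Ry(pitch) Rx(roll)).
In Python, from plant import r, optics gives the robot as it stands. The module is installed in compiled form; this text tells all that it offers.
- The arm moves only by the tool step_arm, never from a script. Its argument "increments" is a list of rows, each an object of numbers: "tx", "ty", "tz": the shift along the world's x, y, z in mm; "ax", "ay", "az": the turn, a rotation vector about the world's x, y, z in degrees; "claw": the gripper command: -1 is shut, 1 is fully open, values between are in proportion. In form: [{"tx": .., "ty": .., "tz": .., "ax": .., "ay": .., "az": .., "claw": ..}, ...]. A call has 1 to 12 rows; each row shifts and turns the commanded pose from where the row before left it; what a row does not reach is not made up. A row lasts 1/10 s, in which the tool goes at most 50 mm and 8.59 degrees, less where a joint would pass 70% of its speed; a pose out of reach is approached as far as the arm can. A call with a gripper value outside its range is refused whole. The fingers move at their own pace and stop on an object; "newtons" is the grip in N (left out, the last holds). Time passes only in rows, so rows that do not move let the fingers close. It gives the time, the measured TCP pose, the force and the opening at its end, in the units of the state.
- r.get_state(): the state, without advancing time (a new reading comes with each control period).
- optics.capture(name): name is "scene" or "side" or "wrist"; returns a dict with "image" (480x640x3 uint8, blue, green, red), "depth" (480x640 float32, m along the optical axis (not along the pixel's ray), 0 where there is no reading), "fx", "fy", "cx", "cy" (pixels), "R" (3x3) and "t" (3): a world point X has camera coordinates R X + t. Camera axes: x right, y down, z forward; pixel columns grow to the right and rows downward; lengths in m; the calibration is good to about 2 mm. The wrist camera is an equidistant fisheye: a pixel r from the principal point sees the ray r / f radians off the axis. A picture is of the moment at which its call begins.
- r.close_job(): hands the job in, once; it reports no verdict.
The state is a dict: "time_s": time; "joints": joint angles; "qd": joint speeds; "joint_torque": joint torques, N m; "tcp_pos": TCP position; "eef_rot": TCP orientation; "contact_force": force on the tool from outside, world axes, zero at the start; "moment": the same for the moment, N m; "gripper_width": finger opening in m.
Only numpy, scipy, OpenCV 4.12 (cv2) and the standard library are available. Lean on these libraries where they do the work, as an engineer would, in place of code of your own. Each camera call takes 0.05 s, during which the arm holds its last target. There are 200 camera calls.

## Task

Get the punching press ready for a run of left soles: lay the two left sandal soles in the yellow tray and the loose right sole in the red tray beside the one already there, all flat on the tray floor, tan side up and toes pointing away from the robot like the printed outlines. Flip the clear guard on the console right back so that it stays open, turn the selector under it so that its pointer points to the yellow dot, and leave the guard open so that the setting can be checked. Leave the other things on the bench where they are.

Things in the scene. Friction and masses are not known exactly. Their poses are not given: they have to be found in the camera images.
- left_a: left sole of a child's sandal, rigid, 136 long, 14 thick, 60 g: tan stitched top, black underside; starts on the bench. Origin under the middle of the waist (grip here: sides parallel for x -15 to 15, 36 apart). x to the toe, z up from the tan side. Heel end at x -66 (38 wide), toe at x 70, ball 50 wide. With the toe away from you, big toe and hollow arch are on the right (-y)
- left_a_toe (a point): tip of that sole's toe, on top: 70 forward of the sole's origin, -13 in y, 14 up
- left_b: left sole of a child's sandal, rigid, 136 long, 14 thick, 60 g: tan stitched top, black underside; starts on the bench. Origin under the middle of the waist (grip here: sides parallel for x -15 to 15, 36 apart). x to the toe, z up from the tan side. Heel end at x -66 (38 wide), toe at x 70, ball 50 wide. With the toe away from you, big toe and hollow arch are on the right (-y)
- left_b_toe (a point): tip of that sole's toe, on top: 70 forward of the sole's origin, -13 in y, 14 up
- right_a: right sole of a child's sandal, rigid, 136 long, 14 thick, 60 g: tan stitched top, black underside; starts on the bench. Origin under the middle of the waist (grip here: sides parallel for x -15 to 15, 36 apart). x to the toe, z up from the tan side. Heel end at x -66 (38 wide), toe at x 70, ball 50 wide. With the toe away from you, big toe and hollow arch are on the left (+y)
- right_a_toe (a point): tip of that sole's toe, on top: 70 forward of the sole's origin, 13 in y, 14 up
- right_b: right sole of a child's sandal, rigid, 136 long, 14 thick, 60 g: tan stitched top, black underside; starts laid in the red tray, near tray y -43. Origin under the middle of the waist (grip here: sides parallel for x -15 to 15, 36 apart). x to the toe, z up from the tan side. Heel end at x -66 (38 wide), toe at x 70, ball 50 wide. With the toe away from you, big toe and hollow arch are on the left (+y)
- right_b_toe (a point): tip of that sole's toe, on top: 70 forward of the sole's origin, 13 in y, 14 up
- tray_yellow: yellow tray fixed to the bench, for left soles: outside 190 (x) x 186 (y) x 28 high, walls and floor 4 thick (inner floor 4 above the bench, 182 x 178). Origin under its centre, x to its far end (away from the robot), z up. Two sole outlines printed side by side on the floor, toes to +x: soles laid on them have their waists at tray x 0, y -43 and y +43
- tray_red: dark red tray fixed to the bench, for right soles: outside 190 (x) x 186 (y) x 28 high, walls and floor 4 thick (inner floor 4 above the bench, 182 x 178). Origin under its centre, x to its far end (away from the robot), z up. Two sole outlines printed side by side on the floor, toes to +x: soles laid on them have their waists at tray x 0, y -43 and y +43 (-43 is taken)
- console: the press's control console, fixed: grey box 150 (x) x 130 (y), top 45 above the bench, x from its front (emergency stop) to its back, z up. Origin on the bench below the selector's axis, mid-box. Behind the selector a hinge block (x 54 to 68, 66 wide, up to 79 above the bench). Dots on the top, 34 from the axis: yellow at x 24, y 24 (back left), dark red at x 24, y -24 (back right)
- selector (a joint): black bar handle 40 x 13 x 24 high on a 40 dia skirt, vertical axis, under the guard. In rad, anticlockwise from above: 0 = white pointer straight to the console's back (+x), 0.785 = at the yellow dot (left soles), -0.785 = at the red dot; stops at -1.0 and 1.0. No spring or clicks: stays where left; takes 0.03 N m. The bar lies along the pointer
- selector_grip (a point): on the selector's axis at the middle of the bar's height, 64 above the bench; the bar's top is 10 higher, the skirt's top 14 lower, the console's top 19 lower. Turns with the selector: its x is the pointer's direction
- guard (a joint): clear flip-up guard over the selector, hinged at the back. In rad: 0 shut, grows as it opens up and back to its stop at 2.6. Light (60 g): it falls shut by its own weight below about 1.7, and beyond about 1.9 falls back on its stop and stays
- guard_tab (a point): middle of the orange finger tab at the guard's front edge, 27 (x) x 24 (y) x 10 (z) when shut; then 80 above the bench with 30 free between it and the console's top. 115 from the hinge line (1 below it when shut). Moves with the guard, axes those of the guard; the guard's 78 wide body begins 15 nearer the hinge
- guard_hinge (a point): middle of the guard's hinge line, along the console's y: console x 58, y 0, 81 above the bench. With the guard open by angle a the tab lies 115 cos a in front of it (console -x) and 115 sin a above it
- spool: white thread spool standing upright, 38 dia x 44 high, origin under its centre
- rivet_tin: round open steel tin of brass rivets, 62 dia x 24 high, origin under its centre
- glue_jar: amber glue jar, 64 dia x 85 high, origin under its centre
- awl: wooden-handled awl lying on the bench, 125 long, 28 high, origin under its middle, x towards the point
- brush: flat brush lying on the bench, 200 long, 20 high, origin under its middle
- shoe_last: wooden child's shoe last, 138 x 52 x 66 high, origin under its middle
Mind the look-alikes: they are no part of the job. What is shaped like the right_a but blue is not meant. What is shaped like the left_a but purple is not meant.

How it is judged:
By the outcome, as a careful person would: the job done as asked, in the order asked, and still so for the second after the job is handed in, with the robot touching nothing.
It also fails if it takes over 72 s, if anything falls off the work surface, if the arm or the gripper's body presses on something with over 40 N, if the wrist force passes 120 N, or if a joint passes its speed limit or range.

## Working session

There is one attempt and no reset: what is moved stays moved. The work goes in short steps, Python scripts to look and compute and a tool call to move; the robot and the scene stay as the last step left them, time stands still between calls to the robot, and variables do not carry over. Pictures are saved under pics/ and viewed, about 8 in all and at most 12, crops included, and the job is handed in when it is done.

Besides the shell and the picture viewer there is one more tool, called after "Call:" as name([rows], argument=value, ...), one row to a line, values as JSON. step_arm: Moves the arm, as the interface text tells. Its arguments: {"type":"object","properties":{"increments":{"type":"array","items":{"type":"object","properties":{"tx":{"type":"number"},"ty":{"type":"number"},"tz":{"type":"number"},"ax":{"type":"number"},"ay":{"type":"number"},"az":{"type":"number"},"claw":{"type":"number"}}}},"newtons":{"type":"number"}},"required":["increments"]}

```bash
mkdir -p pics; cat > h.py <<'E'
import numpy as np, cv2
from plant import r, optics
def cap(n):
    c=optics.capture(n); np.savez(f'pics/{n}.npz',**c); return c
def ld(n): return dict(np.load(f'pics/{n}.npz'))
def wpt(c,u,v,z=None):
    "pixel->world; with depth or on plane z (pinhole)"
    d=np.array([(u-c['cx'])/c['fx'],(v-c['cy'])/c['fy'],1.])
    R,t=c['R'],c['t']; o=-R.T@t; w=R.T@d
    s=c['depth'][int(round(v)),int(round(u))] if z is None else (z-o[2])/w[2]
    return o+s*w
def cloud(c):
    v,u=np.mgrid[:480,:640]; d=c['depth']
    P=np.stack([(u-c['cx'])/c['fx']*d,(v-c['cy'])/c['fy']*d,d],-1)
    return (P-c['t'])@c['R']
E
python3 - <<'E'
from h import *
for n in('scene','side'):
    c=cap(n); cv2.imwrite(f'pics/{n}0.png',c['image']); print(n,-c['R'].T@c['t'],c['fx'],c['R'][2])
print(r.get_state())
E
```

```text
scene [1.04136488 0.6032672  1.19566309] 548.920733373284 [-0.38755672 -0.46442833 -0.7963078 ]
side [ 0.37943698 -0.87300341  0.87791936] 526.0435792237265 [ 0.10433014  0.71846436 -0.68769483]
{'time_s': 0.1, 'joints': array([ 8.10784564e+01,  2.05857627e+01,  6.39393497e-01, -1.81269429e-02,
       -7.01364029e+01, -1.65062176e+01]), 'qd': array([-0.03092497, -0.12747016,  0.12312693,  0.0584087 ,  0.02725168,
       -0.00064922]), 'joint_torque': array([-2.00797811e-03, -5.84158623e+01,  2.93749398e+01,  7.01547816e+00,
        1.01877764e-02, -5.55519364e-05]), 'tcp_pos': array([0.28966425, 0.60918975, 0.21903568]), 'eef_rot': array([ 1.79915797e+02, -7.18008114e-03, -2.54339274e+01]), 'contact_force': array([-0.82808021, -0.13846165, -0.66905875]), 'moment': array([-0.04140315, -0.0009634 ,  0.00392178]), 'gripper_width': 0.08772979233233898}
```

View pics/scene0.png

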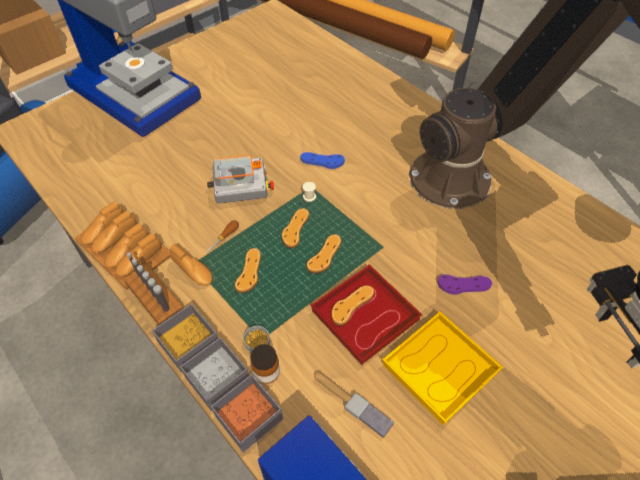

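View pics/side0.png

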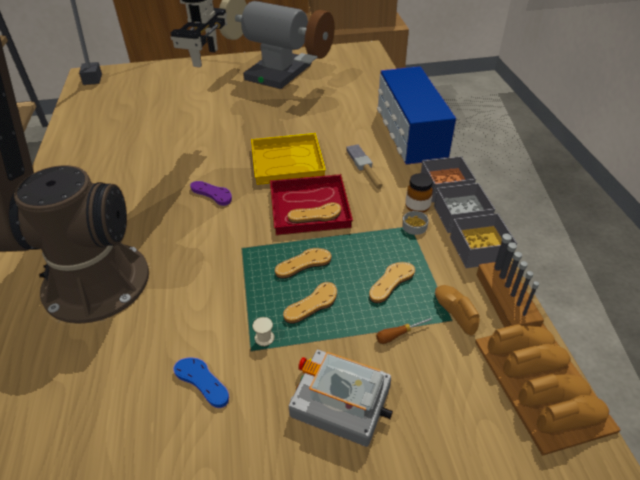

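Scene: three tan soles on the green mat (scene px ~(248,270), (295,228), (324,254)), one in the red tray, decoys blue and purple. Console at (238,178). I'll rectify to a top view to tell left from right.

```bash
python3 - <<'E'
from h import *
s=ld('scene'); d=ld('side')
for n,u,v in[('con',238,178),('s1',248,270),('s2',295,228),('s3',324,254),('redc',366,312),('yelc',441,366)]: print(n,wpt(s,u,v).round(3))
# top view: x up, y left; 1.0 px/mm
x0,x1,y0,y1=.25,.85,-.42,.40; k=1/950.
W,H=int((y1-y0)/k),int((x1-x0)/k)
def rect(c,z):
    M=c['R'].T; 
    K=np.array([[c['fx'],0,c['cx']],[0,c['fy'],c['cy']],[0,0,1]])
    A=K@np.column_stack([c['R'][:,0],c['R'][:,1],c['R'][:,2]*z+c['t']])
    B=np.array([[0,-k,x1],[-k,0,y1],[0,0,1]])
    return cv2.warpPerspective(c['image'],A@B,(W,H),flags=cv2.INTER_CUBIC|cv2.WARP_INVERSE_MAP)
print(W,H)
cv2.imwrite('pics/top.png',rect(s,.014)); cv2.imwrite('pics/top2.png',rect(d,.014))
E
```

```text
con [ 0.504 -0.358  0.072]
s1 [ 0.652 -0.125  0.013]
s2 [ 0.474 -0.147  0.019]
s3 [ 0.47  -0.031  0.014]
redc [0.508 0.167 0.008]
yelc [0.477 0.382 0.004]
779 570
```

View pics/top.png

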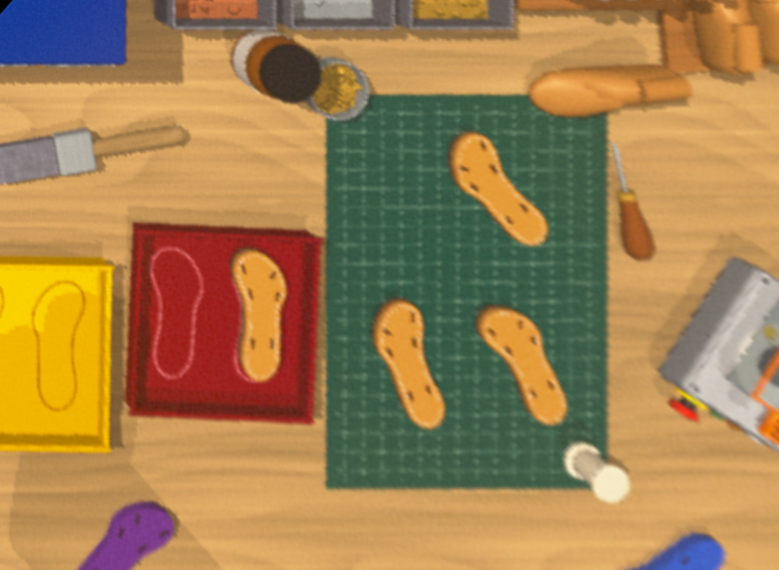

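Top view (x up, y left): soles at px (498,188), (408,365), (523,365); red tray's right slot taken (260,315), and its left outline free at (178,312). Next I'll measure poses and handedness by mask fitting.

```bash
cat > fit.py <<'E'
from h import *
from scipy.optimize import minimize
k=.0005
def rect(c,z,x0,x1,y0,y1):
    K=np.array([[c['fx'],0,c['cx']],[0,c['fy'],c['cy']],[0,0,1]])
    A=K@np.column_stack([c['R'][:,0],c['R'][:,1],c['R'][:,2]*z+c['t']])
    return cv2.warpPerspective(c['image'],A@np.array([[0,-k,x1],[-k,0,y1],[0,0,1]]),(int((y1-y0)/k),int((x1-x0)/k)),flags=cv2.INTER_CUBIC|cv2.WARP_INVERSE_MAP)
def mask(im,lo,hi):
    m=cv2.inRange(cv2.cvtColor(im,cv2.COLOR_BGR2HSV),lo,hi)
    m=cv2.morphologyEx(m,cv2.MORPH_CLOSE,np.ones((15,15)))
    n,l,s,_=cv2.connectedComponentsWithStats(m)
    m=((l==1+s[1:,4].argmax())*255).astype(np.uint8)
    ct,_=cv2.findContours(m,cv2.RETR_EXTERNAL,cv2.CHAIN_APPROX_NONE)
    return cv2.drawContours(m,ct,-1,255,-1),ct[0][:,0]
def sole(c,cx,cy,z=.014,w=.1):
    x1,y1=cx+w,cy+w
    im=rect(c,z,cx-w,x1,cy-w,y1)
    m,_=mask(im,(6,90,120),(24,255,255))
    v,u=np.nonzero(m); return np.stack([x1-k*v,y1-k*u],1)
def frame(P):
    "PCA, toe= +; then waist edges"
    c=P.mean(0); w,V=np.linalg.eigh(np.cov((P-c).T)); a=V[:,1]
    if a[0]<0:a=-a
    for _ in range(4):
        b=np.array([-a[1],a[0]]); q=np.stack([(P-c)@a,(P-c)@b],1)
        lo,hi=q[:,0].min(),q[:,0].max(); o=lo+(hi-lo)*66/136
        xs=np.arange(-.013,.0131,.001); e=[]
        for x in xs:
            y=q[np.abs(q[:,0]-o-x)<.001,1]; e.append((y.min(),y.max()))
        e=np.array(e); s=np.polyfit(xs,e.mean(1),1)
        th=np.arctan(s[0])*(.7); a=a*np.cos(th)+b*np.sin(th)
    q=np.stack([(P-c)@a,(P-c)@b],1); t=q[q[:,0]>hi-.002,1].mean()-s[1]
    return dict(pos=(c+a*o+b*s[1]).round(4),yaw=round(np.degrees(np.arctan2(a[1],a[0])),1),toe_y=round(t,4),L=round(hi-lo,4),W=round(np.diff(e).mean(),4))
E
python3 - <<'E'
from fit import *
for n in('scene','side'):
    c=ld(n)
    for nm,x,y,z in[('s1',.652,-.125,.014),('s2',.474,-.147,.014),('s3',.47,-.031,.014),('rb',.518,.13,.018)]:
        print(n,nm,frame(sole(c,x,y,z,.085 if nm!='rb' else .09)))
    for nm,x,y,lo,hi in[('yel',.477,.382,(24,120,90),(34,255,255)),('red',.508,.167,(172,100,60),(180,255,255))]:
        w=.15; im=rect(c,.028,x-w,x+w,y-w,y+w); m,ct=mask(im,lo,hi)
        R=cv2.minAreaRect(ct); print(n,nm,(x+w-k*R[0][1]).round(4),(y+w-k*R[0][0]).round(4),np.array(R[1])*k,R[2])
    w=.13; im=rect(c,.045,.504-w,.504+w,-.358-w,-.358+w); cv2.imwrite(f'pics/con_{n}.png',im)
a=[cv2.imread(f'pics/con_{n}.png') for n in('scene','side')]
cv2.imwrite('pics/con.png',cv2.resize(np.hstack(a),(800,400)))
E
```

```text
scene s1 {'pos': array([ 0.6453, -0.1239]), 'yaw': np.float64(40.7), 'toe_y': np.float64(-0.0093), 'L': np.float64(0.1416), 'W': np.float64(0.0383)}
scene s2 {'pos': array([ 0.4657, -0.1575]), 'yaw': np.float64(25.1), 'toe_y': np.float64(0.0147), 'L': np.float64(0.1412), 'W': np.float64(0.0397)}
scene s3 {'pos': array([ 0.4624, -0.0301]), 'yaw': np.float64(19.2), 'toe_y': np.float64(-0.0071), 'L': np.float64(0.141), 'W': np.float64(0.0394)}
scene rb {'pos': array([0.518 , 0.1264]), 'yaw': np.float64(-2.4), 'toe_y': np.float64(0.0155), 'L': np.float64(0.141), 'W': np.float64(0.0428)}Traceback (most recent call last):
  File "<stdin>", line 8, in <module>
AttributeError: 'float' object has no attribute 'round'
```

```bash
python3 - <<'E'
from fit import *
for n in('scene','side'):
    c=ld(n)
    if n=='side':
      for nm,x,y,z in[('s1',.652,-.125,.014),('s2',.474,-.147,.014),('s3',.47,-.031,.014),('rb',.518,.13,.018)]:
        print(n,nm,frame(sole(c,x,y,z,.085 if nm!='rb' else .09)))
    for nm,x,y,lo,hi in[('yel',.477,.382,(24,120,90),(34,255,255)),('red',.508,.167,(170,100,30),(180,255,255))]:
        w=.15; im=rect(c,.028,x-w,x+w,y-w,y+w); m,ct=mask(im,lo,hi)
        R=cv2.minAreaRect(ct); print(n,nm,round(x+w-k*R[0][1],4),round(y+w-k*R[0][0],4),np.array(R[1])*k,R[2])
    w=.13; im=rect(c,.045,.504-w,.504+w,-.358-w,-.358+w); cv2.imwrite(f'pics/con_{n}.png',im)
a=[cv2.imread(f'pics/con_{n}.png') for n in('scene','side')]
cv2.imwrite('pics/con.png',cv2.resize(np.hstack(a),(800,400)))
E
```

```text
scene yel 0.529 0.3823 [0.098  0.1905] 90.0
scene red 0.5234 0.0985 [0.0412919 0.0113426] 81.67434692382812
side s1 {'pos': array([ 0.6434, -0.1271]), 'yaw': np.float64(41.2), 'toe_y': np.float64(-0.0118), 'L': np.float64(0.138), 'W': np.float64(0.0378)}
side s2 {'pos': array([ 0.4643, -0.1599]), 'yaw': np.float64(25.9), 'toe_y': np.float64(0.0135), 'L': np.float64(0.1367), 'W': np.float64(0.0384)}
side s3 {'pos': array([ 0.461 , -0.0324]), 'yaw': np.float64(20.1), 'toe_y': np.float64(-0.0093), 'L': np.float64(0.137), 'W': np.float64(0.0388)}
side rb {'pos': array([0.5161, 0.1249]), 'yaw': np.float64(-1.6), 'toe_y': np.float64(0.0107), 'L': np.float64(0.1383), 'W': np.float64(0.0409)}
side yel 0.4798 0.382 [0.19844614 0.19568947] 0.795723557472229
side red 0.5107 0.1536 [0.2105675 0.1894971] 2.6718647480010986
```

View pics/con.png

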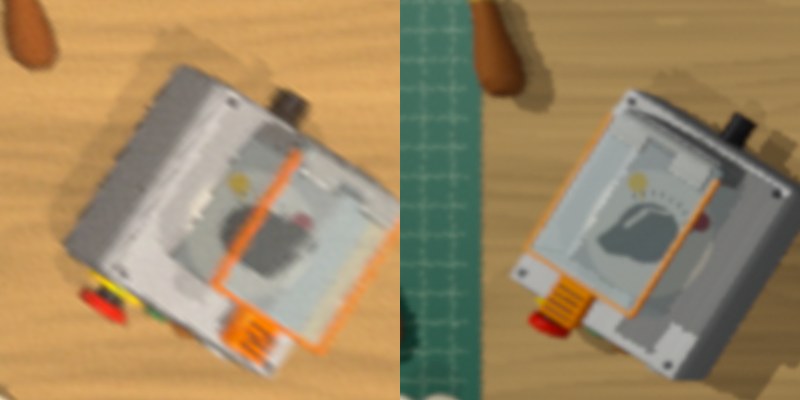

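```bash
python3 - <<'E'
from h import *
def rc(P): 
    R=cv2.minAreaRect((P[:,:2]*1000).astype(np.float32)); return np.round(R[0],1),np.round(R[1],1),round(R[2],1)
for n in('scene','side'):
    c=ld(n); P=cloud(c)
    X=P[(c['depth']>0)]
    for nm,x,y in[('yel',.477,.382),('red',.508,.167)]:
        q=X[(abs(X[:,0]-x)<.12)&(abs(X[:,1]-y)<.11)&(X[:,2]>.0245)&(X[:,2]<.032)]; print(n,nm,len(q),rc(q))
    q=X[(np.hypot(X[:,0]-.483,X[:,1]+.391)<.11)&(X[:,2]>.041)&(X[:,2]<.049)]
    print(n,'con',len(q),rc(q))
E
```

```text
scene yel 778 (array([480.8, 382.5]), array([194. , 196.5]), 89.1)
scene red 676 (array([513. , 168.1]), array([192.9, 196.7]), 87.7)
scene con 562 (array([ 484.8, -385.1]), array([131.6, 149.9]), 58.5)
side yel 439 (array([479. , 380.3]), array([199.3, 194.1]), 89.2)
side red 571 (array([511.3, 167.4]), array([198.5, 193.9]), 87.5)
side con 1933 (array([ 481.8, -392.7]), array([128.6, 148.5]), 57.6)
```

Soles: s1 (.644,-.126) yaw 41 left; s2 (.465,-.159) yaw 25.5 right; s3 (.462,-.031) yaw 20 left. Trays: yellow (.480,.3815) yaw -0.8; red (.512,.168) yaw -2.4. Console axis about (.482,-.391), yaw -32. Going for s3.

Call:
step_arm([
  {"tx": 12.5,"ty": -46,"az": 3.75,"claw": 0.36},
  {"tx": 12.5,"ty": -46,"az": 3.75,"claw": 0.36},
  {"tx": 12.5,"ty": -46,"az": 3.75,"claw": 0.36},
  {"tx": 12.5,"ty": -46,"az": 3.75,"claw": 0.36},
  {"tx": 12.5,"ty": -46,"az": 3.75,"claw": 0.36},
  {"tx": 12.5,"ty": -46,"az": 3.75,"claw": 0.36},
  {"tx": 12.5,"ty": -46,"az": 3.75,"claw": 0.36},
  {"tx": 12.5,"ty": -46,"az": 3.75,"claw": 0.36},
  {"tx": 12.5,"ty": -46,"az": 3.75,"claw": 0.36},
  {"tx": 12.5,"ty": -46,"az": 3.75,"claw": 0.36},
  {"tx": 12.5,"ty": -46,"az": 3.75,"claw": 0.36},
  {"tx": 12.5,"ty": -46,"az": 3.75,"claw": 0.36},
], newtons=15)

```text
$.increments[0]: bad value
```

Call:
step_arm([
  {"tx": 12,"ty": -46,"tz": 0,"ax": 0,"ay": 0,"az": 4,"claw": 0.36},
], newtons=15)

```text
time_s: 0.2
tcp_pos: [0.3009, 0.566, 0.2175]
eef_rot: [179.9, -0.0, -21.3]
contact_force: [-0.4, -2.0, 0.2]
gripper_width: 0.0835
```

Call:
step_arm([
  {"tx": 12,"ty": -46,"tz": 0,"ax": 0,"ay": 0,"az": 4,"claw": 0.36},
  {"tx": 12,"ty": -46,"tz": 0,"ax": 0,"ay": 0,"az": 4,"claw": 0.36},
  {"tx": 12,"ty": -46,"tz": 0,"ax": 0,"ay": 0,"az": 4,"claw": 0.36},
  {"tx": 12,"ty": -46,"tz": 0,"ax": 0,"ay": 0,"az": 4,"claw": 0.36},
  {"tx": 12,"ty": -46,"tz": 0,"ax": 0,"ay": 0,"az": 4,"claw": 0.36},
  {"tx": 12,"ty": -46,"tz": 0,"ax": 0,"ay": 0,"az": 4,"claw": 0.36},
  {"tx": 12,"ty": -46,"tz": -10,"ax": 0,"ay": 0,"az": 4,"claw": 0.36},
  {"tx": 12,"ty": -46,"tz": -15,"ax": 0,"ay": 0,"az": 4,"claw": 0.36},
  {"tx": 12,"ty": -46,"tz": -15,"ax": 0,"ay": 0,"az": 4,"claw": 0.36},
  {"tx": 12,"ty": -46,"tz": -15,"ax": 0,"ay": 0,"az": 4,"claw": 0.36},
  {"tx": 12,"ty": -46,"tz": -15,"ax": 0,"ay": 0,"az": 1,"claw": 0.36},
  {"tx": 12,"ty": -46,"tz": -15,"ax": 0,"ay": 0,"az": 0,"claw": 0.36},
])

```text
time_s: 1.4
tcp_pos: [0.4458, 0.0097, 0.1345]
eef_rot: [-180.0, -0.0, 19.6]
contact_force: [1.3, 1.2, 0.4]
gripper_width: 0.0595
```

Call:
step_arm([
  {"tx": 14,"ty": -36,"tz": -20,"ax": 0,"ay": 0,"az": 0,"claw": 0.36},
  {"tx": 0,"ty": 0,"tz": -20,"ax": 0,"ay": 0,"az": 0,"claw": 0.36},
  {"tx": 0,"ty": 0,"tz": 0,"ax": 0,"ay": 0,"az": 0,"claw": 0.36},
])

```text
time_s: 1.7
tcp_pos: [0.4577, -0.0263, 0.0924]
eef_rot: [-180.0, 0.3, 19.4]
contact_force: [0.2, 0.1, 0.9]
gripper_width: 0.0599
```

```bash
python3 - <<'E'
from h import *
print(r.get_state()['tcp_pos'],r.get_state()['eef_rot'])
c=cap('wrist'); cv2.imwrite('pics/w1.png',c['image']); print(c['fx'],c['cx'],c['cy'])
E
```

```text
[ 0.45772934 -0.0262589   0.09235926] [-179.9746939     0.31727514   19.36602368]
371.64829954431775 320.8409716694818 238.30373497620295
```

View pics/w1.png

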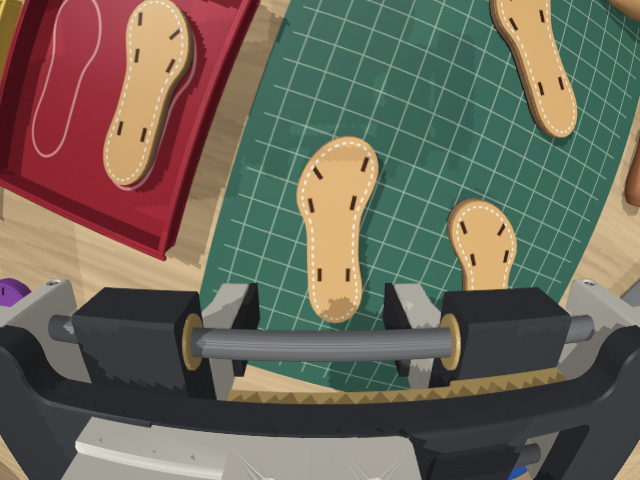

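Wrist view: the s3 sole has its ball at (338,175), waist at (333,238) and heel at (337,310), with fingertips at (250,290) and (392,290). I'll convert these with the fisheye model.

```bash
cat >> h.py <<'E'
def wfish(c,u,v,z):
    x,y=u-c['cx'],v-c['cy']; rr=np.hypot(x,y); th=rr/c['fx']
    d=np.array([x/rr*np.sin(th),y/rr*np.sin(th),np.cos(th)]); o=-c['R'].T@c['t']; w=c['R'].T@d
    return o+(z-o[2])/w[2]*w
E
python3 - <<'E'
from h import *
c=ld('wrist')
for u,v in[(337,232),(310,255),(362,255),(308,225),(366,225),(352,138),(337,322)]: print(u,v,wfish(c,u,v,.014).round(4))
E
```

```text
337 232 [ 0.4697 -0.0345  0.014 ]
310 255 [ 0.4476 -0.0224  0.014 ]
362 255 [ 0.4597 -0.0568  0.014 ]
308 225 [ 0.4678 -0.0141  0.014 ]
366 225 [ 0.481  -0.0515  0.014 ]
352 138 [ 0.5329 -0.0219  0.014 ]
337 322 [ 0.4032 -0.0591  0.014 ]
```

Call:
step_arm([
  {"tx": 6,"ty": -7,"tz": -35,"ax": 0,"ay": 0,"az": 0,"claw": 0.36},
  {"tx": 0,"ty": 0,"tz": -25,"ax": 0,"ay": 0,"az": 0,"claw": 0.36},
  {"tx": 0,"ty": 0,"tz": 0,"ax": 0,"ay": 0,"az": 0,"claw": 0.36},
])

```text
time_s: 2.05
tcp_pos: [0.4642, -0.0311, 0.0334]
eef_rot: [-180.0, 0.2, 19.6]
contact_force: [-0.9, 0.5, 0.3]
gripper_width: 0.0596
```

Call:
step_arm([
  {"tx": 0,"ty": -3,"tz": -11,"ax": 0,"ay": 0,"az": 0,"claw": 0.36},
  {"tx": 0,"ty": 0,"tz": 0,"ax": 0,"ay": 0,"az": 0,"claw": -0.4},
  {"tx": 0,"ty": 0,"tz": 0,"ax": 0,"ay": 0,"az": 0,"claw": -0.4},
  {"tx": 0,"ty": 0,"tz": 0,"ax": 0,"ay": 0,"az": 0,"claw": -0.4},
  {"tx": 0,"ty": 0,"tz": 0,"ax": 0,"ay": 0,"az": 0,"claw": -0.4},
])

```text
time_s: 2.55
tcp_pos: [0.4663, -0.0342, 0.0246]
eef_rot: [180.0, -0.1, 19.6]
contact_force: [0.4, -0.4, -0.5]
gripper_width: 0.0334
```

Call:
step_arm([
  {"tx": 0,"ty": 0,"tz": 0,"ax": 0,"ay": 0,"az": 0,"claw": -0.4},
  {"tx": 0,"ty": 0,"tz": 30,"ax": 0,"ay": 0,"az": 0,"claw": -0.4},
  {"tx": 0,"ty": 0,"tz": 30,"ax": 0,"ay": 0,"az": 0,"claw": -0.4},
])

```text
time_s: 2.85
tcp_pos: [0.465, -0.0347, 0.0841]
eef_rot: [180.0, 0.1, 19.6]
contact_force: [1.1, 0.0, -0.5]
gripper_width: 0.0265
```

```bash
python3 - <<'E'
from h import *
c=cap('wrist'); cv2.imwrite('pics/w2.png',c['image'][60:460,120:520])
E
```

```text
(no output)
```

View pics/w2.png

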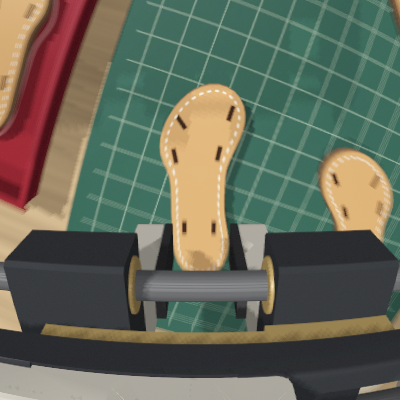

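The grip missed: the sole still lies on the mat and the fingers shut to 26.5 mm. I'll check the heights of fingertips and sole by depth.

```bash
python3 - <<'E'
from h import *
c=ld('wrist'); s=r.get_state(); print(s['tcp_pos'],s['gripper_width'])
R,t=c['R'],c['t']; o=-R.T@t; print('cam',o.round(4),R[2].round(3))
v,u=np.mgrid[:480,:640]; x,y=u-c['cx'],v-c['cy']; rr=np.hypot(x,y)+1e-9; th=rr/c['fx']; d=c['depth']
P=(np.stack([x/rr*np.tan(th)*d,y/rr*np.tan(th)*d,d],-1)-t)@R
P[d==0]=np.nan
def show(n,u0,u1,v0,v1): print(n,np.nanmedian(P[v0:v1,u0:u1].reshape(-1,3),0).round(4))
show('sole ball',315,330,190,200); show('waist',310,325,240,255); show('mat',430,440,230,240); show('mat near',400,410,280,285)
yaw=np.radians(19.6); T=P-s['tcp_pos']; 
tx=T[...,0]*np.cos(yaw)+T[...,1]*np.sin(yaw); ty=-T[...,0]*np.sin(yaw)+T[...,1]*np.cos(yaw)
m=(abs(tx)<.03)&(abs(ty)<.06)&(T[...,2]>-.03)
for lo in range(-30,40,5):
    q=m&(T[...,2]*1000>=lo)&(T[...,2]*1000<lo+5)
    if q.sum(): print(lo,q.sum(),'tx',(tx[q].min()*1e3).round(),(tx[q].max()*1e3).round(),'ty',np.round(np.percentile(ty[q],[0,25,50,75,100])*1e3))
S=ld('side');print('side sole tops',[wpt(S,*p)[2].round(4) for p in[(300,262),(310,303),(392,282)]],'mat',[wpt(S,*p)[2].round(4) for p in[(350,290),(260,280),(400,320)]])
E
```

```text
[ 0.46823836 -0.03414506  0.08920193] 0.026524360466361883
cam [ 0.5416 -0.0083  0.2497] [-0.283 -0.1   -0.954]
sole ball [ 0.5    -0.0237  0.0149]
waist [ 0.4654 -0.0325  0.0151]
mat [ 0.4987 -0.1098  0.002 ]
mat near [ 0.4566 -0.1045  0.0015]
0 51 tx -0.0 7.0 ty [-17. -14. -14.  13.  16.]
5 303 tx -13.0 9.0 ty [-29. -17. -13.  17.  29.]
10 414 tx -12.0 9.0 ty [-29. -20. -13.  19.  29.]
15 414 tx -11.0 8.0 ty [-29. -19.  13.  19.  29.]
20 546 tx -8.0 9.0 ty [-27. -19. -13.  18.  26.]
25 326 tx -5.0 9.0 ty [-26. -20. -13.  20.  26.]
30 341 tx -2.0 9.0 ty [-25. -19.  13.  19.  25.]
35 374 tx -13.0 9.0 ty [-24. -18.  -0.  18.  24.]
side sole tops [np.float64(0.0152), np.float64(0.0153), np.float64(0.0148)] mat [np.float64(0.0023), np.float64(-0.0009), np.float64(0.0007)]
```

```bash
cat >> h.py <<'E'
def fcloud(c):
    v,u=np.mgrid[:480,:640]; x,y=u-c['cx'],v-c['cy']; rr=np.hypot(x,y)+1e-9; th=rr/c['fx']; d=c['depth']
    P=(np.stack([x/rr*np.tan(th)*d,y/rr*np.tan(th)*d,d],-1)-c['t'])@c['R']; P[d==0]=np.nan; return P
E
python3 - <<'E'
from h import *
print(r.finger_overhang)
for i in range(3):
    c=cap('wrist'); P=fcloud(c); s=r.get_state()
    p=s['tcp_pos']; T=P-p; y=np.radians(s['eef_rot'][2])
    tx=T[...,0]*np.cos(y)+T[...,1]*np.sin(y); ty=-T[...,0]*np.sin(y)+T[...,1]*np.cos(y)
    m=(abs(tx)<.03)&(abs(ty)<.035)&(P[...,2]>.03)
    v,u=np.nonzero(m); b=v<300
    print(p.round(4),'lowest', np.sort(T[m][:,2])[[0,20,60]].round(4),'cam',(-c['R'].T@c['t']).round(4))
print(P[285,265:285:4].round(3), P[295,260:285:4].round(3),P[300:330:8,365].round(3))
s=cap('scene');Q=cloud(s);q=Q[(np.hypot(Q[...,0]-p[0],Q[...,1]-p[1])<.04)&(Q[...,2]>.03)&(Q[...,2]<.2)]; print(len(q),np.sort(q[:,2])[:40:5].round(4))
s=cap('side');Q=cloud(s);q=Q[(np.hypot(Q[...,0]-p[0],Q[...,1]-p[1])<.04)&(Q[...,2]>.03)&(Q[...,2]<.2)]; print(len(q),np.sort(q[:,2])[:40:5].round(4))
E
```

```text
0.019
[ 0.4684 -0.0338  0.0875] lowest [0.0085 0.0105 0.0121] cam [ 0.5435 -0.0078  0.2555]
[ 0.4673 -0.034   0.0858] lowest [0.009  0.0105 0.0122] cam [ 0.5435 -0.0077  0.2539]
[ 0.4663 -0.0342  0.0846] lowest [0.0079 0.0101 0.0116] cam [ 0.5428 -0.0079  0.252 ]
[[ 0.469 -0.007  0.099]
 [ 0.47  -0.009  0.101]
 [ 0.471 -0.011  0.1  ]
 [ 0.472 -0.012  0.101]
 [ 0.472 -0.014  0.099]] [[ 0.469 -0.007  0.109]
 [ 0.47  -0.008  0.11 ]
 [ 0.47  -0.01   0.11 ]
 [ 0.471 -0.011  0.109]
 [ 0.471 -0.013  0.11 ]
 [ 0.472 -0.015  0.11 ]
 [ 0.471 -0.016  0.107]] [[ 0.483 -0.049  0.113]
 [ 0.481 -0.05   0.115]
 [ 0.484 -0.047  0.128]
 [ 0.482 -0.047  0.131]]
368 [0.0934 0.0955 0.0966 0.0978 0.0991 0.1011 0.1026 0.1032]
451 [0.0901 0.0937 0.0949 0.097  0.0984 0.1023 0.1188 0.15  ]
```

Call:
step_arm([
  {"tx": 0,"ty": 0,"tz": 0,"ax": 0,"ay": 0,"az": 0,"claw": 0.36},
  {"tx": 0,"ty": 0,"tz": 0,"ax": 0,"ay": 0,"az": 0,"claw": 0.36},
  {"tx": 0,"ty": 0,"tz": 0,"ax": 0,"ay": 0,"az": 0,"claw": 0.36},
  {"tx": 0,"ty": 0,"tz": 0,"ax": 0,"ay": 0,"az": 0,"claw": 0.36},
  {"tx": 0,"ty": 0,"tz": -30,"ax": 0,"ay": 0,"az": 0,"claw": 0.36},
  {"tx": 0,"ty": 0,"tz": -30,"ax": 0,"ay": 0,"az": 0,"claw": 0.36},
  {"tx": 0,"ty": 0,"tz": -5,"ax": 0,"ay": 0,"az": 0,"claw": 0.36},
  {"tx": 0,"ty": 0,"tz": 0,"ax": 0,"ay": 0,"az": 0,"claw": 0.36},
])

```text
time_s: 3.95
tcp_pos: [0.4652, -0.0347, 0.0183]
eef_rot: [180.0, 0.2, 19.6]
contact_force: [-0.7, 0.9, 0.3]
gripper_width: 0.0601
```

```bash
python3 - <<'E'
from h import *
st=r.get_state();p=st['tcp_pos'];print(p,st['gripper_width'],st['contact_force'])
for n in('scene','side'):
    s=cap(n);Q=cloud(s)-p; y=np.radians(19.6)
    ty=-Q[...,0]*np.sin(y)+Q[...,1]*np.cos(y); tx=Q[...,0]*np.cos(y)+Q[...,1]*np.sin(y)
    m=(abs(tx)<.015)&(abs(ty)>.026)&(abs(ty)<.055)&(Q[...,2]+p[2]>.008)&(Q[...,2]<.06)
    for sg in(1,-1):
        q=m&(ty*sg>0); z=np.sort(Q[q][:,2])+p[2]; print(n,sg,q.sum(),z[:30:5].round(4) if len(z) else '', (ty[q].min().round(3),ty[q].max().round(3)))
c=cap('side'); im=c['image'][200:340,240:380]; cv2.imwrite('pics/s3.png',cv2.resize(im,None,fx=5,fy=5,interpolation=cv2.INTER_CUBIC)[:600])
E
```

```text
[ 0.46520645 -0.03469782  0.0183136 ] 0.06008576896213473 [-0.72638446  0.87790601  0.31915241]
scene 1 40 [0.0089 0.0329 0.0357 0.039  0.0407 0.0437] (np.float64(0.031), np.float64(0.05))
scene -1 89 [0.0089 0.0295 0.0321 0.0338 0.039  0.0396] (np.float64(-0.045), np.float64(-0.027))
side 1 55 [0.0266 0.0354 0.0409 0.0448 0.0498 0.0522] (np.float64(0.027), np.float64(0.046))
side -1 41 [0.0282 0.0307 0.0323 0.0346 0.036  0.0378] (np.float64(-0.046), np.float64(-0.037))
```

View pics/s3.png

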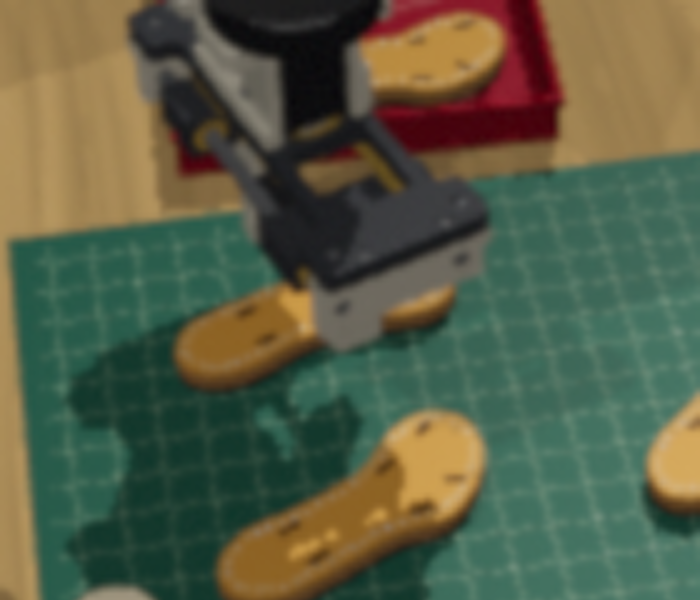

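Side crop: the finger's tip at (355,345) hovers above the mat, so the fingers really sit about 27 mm higher than the reported TCP implies. Descending in guarded steps.

Call:
step_arm([
  {"tx": 0,"ty": 0,"tz": -8,"ax": 0,"ay": 0,"az": 0,"claw": 0.36},
  {"tx": 0,"ty": 0,"tz": -6,"ax": 0,"ay": 0,"az": 0,"claw": 0.36},
  {"tx": 0,"ty": 0,"tz": 0,"ax": 0,"ay": 0,"az": 0,"claw": 0.36},
])

```text
time_s: 4.4
tcp_pos: [0.4653, -0.0345, 0.0043]
eef_rot: [-180.0, 0.1, 19.6]
contact_force: [0.8, 0.1, 0.0]
gripper_width: 0.0597
```

Call:
step_arm([
  {"tx": 0,"ty": 0,"tz": -4,"ax": 0,"ay": 0,"az": 0,"claw": 0.36},
  {"tx": 0,"ty": 0,"tz": -3,"ax": 0,"ay": 0,"az": 0,"claw": 0.0},
  {"tx": 0,"ty": 0,"tz": 0,"ax": 0,"ay": 0,"az": 0,"claw": -0.4},
  {"tx": 0,"ty": 0,"tz": 0,"ax": 0,"ay": 0,"az": 0,"claw": -0.4},
  {"tx": 0,"ty": 0,"tz": 0,"ax": 0,"ay": 0,"az": 0,"claw": -0.4},
  {"tx": 0,"ty": 0,"tz": 0,"ax": 0,"ay": 0,"az": 0,"claw": -0.4},
])

```text
time_s: 5.0
tcp_pos: [0.4659, -0.0344, -0.0021]
eef_rot: [-180.0, -0.0, 19.6]
contact_force: [1.0, 0.2, -0.7]
gripper_width: 0.0352
```

Gripped at 35 mm. Carrying it to the yellow tray's left slot.

Call:
step_arm([
  {"tx": 0,"ty": 0,"tz": 30,"ax": 0,"ay": 0,"az": 0,"claw": -0.4},
  {"tx": 0,"ty": 10,"tz": 35,"ax": 0,"ay": 0,"az": 0,"claw": -0.4},
  {"tx": 2,"ty": 42,"tz": 15,"ax": 0,"ay": 0,"az": -2,"claw": -0.4},
  {"tx": 2,"ty": 45,"tz": 0,"ax": 0,"ay": 0,"az": -2.3,"claw": -0.4},
  {"tx": 2,"ty": 45,"tz": 0,"ax": 0,"ay": 0,"az": -2.3,"claw": -0.4},
  {"tx": 2,"ty": 45,"tz": 0,"ax": 0,"ay": 0,"az": -2.3,"claw": -0.4},
  {"tx": 2,"ty": 45,"tz": 0,"ax": 0,"ay": 0,"az": -2.3,"claw": -0.4},
  {"tx": 2,"ty": 45,"tz": 0,"ax": 0,"ay": 0,"az": -2.3,"claw": -0.4},
  {"tx": 2,"ty": 45,"tz": 0,"ax": 0,"ay": 0,"az": -2.3,"claw": -0.4},
  {"tx": 2,"ty": 45,"tz": 0,"ax": 0,"ay": 0,"az": -2.3,"claw": -0.4},
  {"tx": 0,"ty": 45,"tz": 0,"ax": 0,"ay": 0,"az": -2.3,"claw": -0.4},
  {"tx": 0,"ty": 40,"tz": 0,"ax": 0,"ay": 0,"az": 0,"claw": -0.4},
])

```text
time_s: 6.2
tcp_pos: [0.4815, 0.4197, 0.0777]
eef_rot: [180.0, 0.0, -0.9]
contact_force: [1.4, -0.3, -0.9]
gripper_width: 0.0361
```

Call:
step_arm([
  {"tx": 0,"ty": 0,"tz": 0,"ax": 0,"ay": 0,"az": 0,"claw": -0.4},
  {"tx": 0,"ty": 0,"tz": 0,"ax": 0,"ay": 0,"az": 0,"claw": -0.4},
])

```text
time_s: 6.4
tcp_pos: [0.4812, 0.418, 0.0771]
eef_rot: [179.9, 0.1, -0.8]
contact_force: [-0.2, -0.1, -1.3]
gripper_width: 0.0357
```

Call:
step_arm([
  {"tx": 0,"ty": 4,"tz": -35,"ax": 0,"ay": 0,"az": 0,"claw": -0.4},
  {"tx": 0,"ty": 0,"tz": -25,"ax": 0,"ay": 0,"az": 0,"claw": -0.4},
  {"tx": 0,"ty": 0,"tz": -9,"ax": 0,"ay": 0,"az": 0,"claw": -0.4},
  {"tx": 0,"ty": 0,"tz": 0,"ax": 0,"ay": 0,"az": 0,"claw": -0.4},
])

```text
time_s: 6.8
tcp_pos: [0.4814, 0.4198, 0.0078]
eef_rot: [179.9, 0.1, -0.9]
contact_force: [0.4, -0.8, -0.2]
gripper_width: 0.0362
```

Call:
step_arm([
  {"tx": 0,"ty": 2,"tz": -4,"ax": 0,"ay": 0,"az": 0,"claw": -0.4},
  {"tx": 0,"ty": 0,"tz": -2,"ax": 0,"ay": 0,"az": 0,"claw": -0.4},
  {"tx": 0,"ty": 0,"tz": 0,"ax": 0,"ay": 0,"az": 0,"claw": -0.4},
])

```text
time_s: 7.1
tcp_pos: [0.4821, 0.4239, 0.0036]
eef_rot: [-179.9, -0.0, -0.8]
contact_force: [-0.7, 0.3, 0.1]
gripper_width: 0.0361
```

Lower slightly more, release to 43 mm, and lift.

Call:
step_arm([
  {"tx": 0,"ty": 0,"tz": -2,"ax": 0,"ay": 0,"az": 0,"claw": -0.4},
  {"tx": 0,"ty": 0,"tz": 0,"ax": 0,"ay": 0,"az": 0,"claw": -0.4},
  {"tx": 0,"ty": 0,"tz": 0,"ax": 0,"ay": 0,"az": 0,"claw": -0.02},
  {"tx": 0,"ty": 0,"tz": 0,"ax": 0,"ay": 0,"az": 0,"claw": -0.02},
  {"tx": 0,"ty": 0,"tz": 20,"ax": 0,"ay": 0,"az": 0,"claw": -0.02},
  {"tx": 0,"ty": 0,"tz": 35,"ax": 0,"ay": 0,"az": 0,"claw": 0.1},
  {"tx": 0,"ty": 0,"tz": 35,"ax": 0,"ay": 0,"az": 0,"claw": 0.36},
])

```text
time_s: 7.8
tcp_pos: [0.4815, 0.4231, 0.0911]
eef_rot: [179.9, 0.1, -0.8]
contact_force: [0.1, 0.7, 0.0]
gripper_width: 0.0514
```

```bash
python3 - <<'E'
from fit import *
st=r.get_state();print(st['tcp_pos'],st['eef_rot'][2])
c=cap('wrist'); P=fcloud(c)
m=cv2.inRange(cv2.cvtColor(c['image'],cv2.COLOR_BGR2HSV),(6,90,120),(23,255,255))>0
m&=(abs(P[...,0]-.48)<.085)&(abs(P[...,1]-.424)<.05)&(P[...,2]<.03)
q=P[m]; print(m.sum(),'z pct',np.percentile(q[:,2],[5,50,95]).round(4),'ext',q[:,:2].min(0),q[:,:2].max(0))
A=np.c_[q[:,:2],np.ones(len(q))]; print('tilt',np.linalg.lstsq(A,q[:,2],rcond=None)[0])
cv2.imwrite('pics/w4.png',c['image'])
E
```

```text
[0.48146008 0.42306563 0.09111   ] -0.8244667440204012
26591 z pct [0.0041 0.0057 0.0201] ext [0.40688953 0.37400008] [0.56499971 0.47397758]
tilt [-0.00840638  0.02640698  0.00381196]
```

View pics/w4.png

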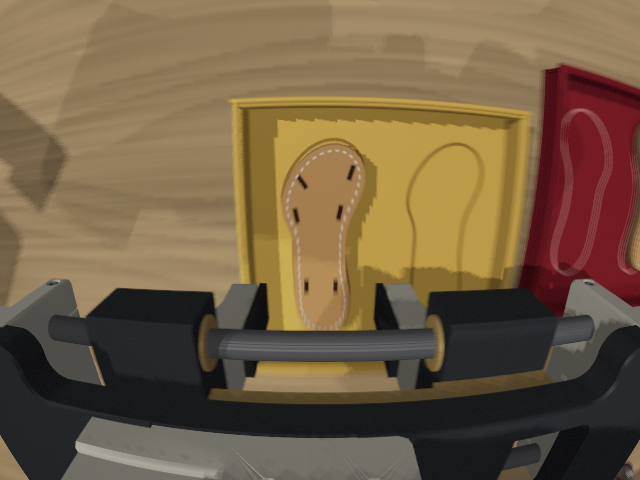

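Sole lies neatly on the left outline: toe at (335,145), heel at (325,328). Now left sole s1.

Call:
step_arm([
  {"tx": 14,"ty": -46,"tz": 0,"ax": 0,"ay": 0,"az": 3.5,"claw": 0.36},
  {"tx": 14,"ty": -46,"tz": 0,"ax": 0,"ay": 0,"az": 3.5,"claw": 0.36},
  {"tx": 14,"ty": -46,"tz": 0,"ax": 0,"ay": 0,"az": 3.5,"claw": 0.36},
  {"tx": 14,"ty": -46,"tz": 0,"ax": 0,"ay": 0,"az": 3.5,"claw": 0.36},
  {"tx": 14,"ty": -46,"tz": 0,"ax": 0,"ay": 0,"az": 3.5,"claw": 0.36},
  {"tx": 14,"ty": -46,"tz": 0,"ax": 0,"ay": 0,"az": 3.5,"claw": 0.36},
  {"tx": 14,"ty": -46,"tz": 0,"ax": 0,"ay": 0,"az": 3.5,"claw": 0.36},
  {"tx": 14,"ty": -46,"tz": 0,"ax": 0,"ay": 0,"az": 3.5,"claw": 0.36},
  {"tx": 14,"ty": -46,"tz": 0,"ax": 0,"ay": 0,"az": 3.5,"claw": 0.36},
  {"tx": 14,"ty": -46,"tz": 0,"ax": 0,"ay": 0,"az": 3.5,"claw": 0.36},
  {"tx": 14,"ty": -46,"tz": 0,"ax": 0,"ay": 0,"az": 3.5,"claw": 0.36},
  {"tx": 12,"ty": -44,"tz": 0,"ax": 0,"ay": 0,"az": 3.5,"claw": 0.36},
])

```text
time_s: 9.05
tcp_pos: [0.6482, -0.1285, 0.0906]
eef_rot: [180.0, -0.0, 41.3]
contact_force: [0.1, 0.5, 0.4]
gripper_width: 0.0598
```

Call:
step_arm([
  {"tx": 0,"ty": 0,"tz": -15,"ax": 0,"ay": 0,"az": 0,"claw": 0.36},
  {"tx": 0,"ty": 0,"tz": 0,"ax": 0,"ay": 0,"az": 0,"claw": 0.36},
])

```text
time_s: 9.25
tcp_pos: [0.6461, -0.1277, 0.0732]
eef_rot: [-179.8, 0.2, 41.0]
contact_force: [-0.3, -0.7, -1.4]
gripper_width: 0.0598
```

```bash
cat >> fit.py <<'E'
def wsole(cx,cy,rad=.085):
    c=cap('wrist'); P=fcloud(c)
    m=cv2.inRange(cv2.cvtColor(c['image'],cv2.COLOR_BGR2HSV),(6,60,80),(24,255,255))>0
    m&=(np.hypot(P[...,0]-cx,P[...,1]-cy)<rad)&(P[...,2]<.03)
    # top-view rays on z=.0145
    v,u=np.nonzero(m); W=np.array([wfish(c,a,b,.0145)[:2] for a,b in zip(u,v)])
    cl,_=None,None
    lab=cv2.connectedComponentsWithStats(m.astype(np.uint8)); l=lab[1]; b=1+lab[2][1:,4].argmax()
    return W[l[v,u]==b]
E
python3 - <<'E'
from fit import *
st=r.get_state();print(st['tcp_pos'],st['eef_rot'][2]); W=wsole(.646,-.128); print(len(W))
try: print(frame(W))
except Exception as e: print(e,W.min(0),W.max(0))
E
```

```text
[ 0.64610402 -0.12769052  0.07322958] 40.9705841373738
11117
{'pos': array([ 0.6496, -0.1244]), 'yaw': np.float64(42.0), 'toe_y': np.float64(-0.0112), 'L': np.float64(0.1286), 'W': np.float64(0.0363)}
```

Call:
step_arm([
  {"tx": 1,"ty": 1,"tz": -35,"ax": 0,"ay": 0,"az": 0,"claw": 0.36},
  {"tx": 0,"ty": 0,"tz": -28,"ax": 0,"ay": 0,"az": 0,"claw": 0.36},
  {"tx": 0,"ty": 0,"tz": -6,"ax": 0,"ay": 0,"az": 0,"claw": 0.36},
  {"tx": 0,"ty": 0,"tz": 0,"ax": 0,"ay": 0,"az": 0,"claw": 0.36},
])

```text
time_s: 9.7
tcp_pos: [0.6484, -0.1243, 0.0065]
eef_rot: [-179.9, 0.1, 41.3]
contact_force: [1.0, 1.1, 0.9]
gripper_width: 0.0595
```

Call:
step_arm([
  {"tx": 0,"ty": 0,"tz": -6,"ax": 0,"ay": 0,"az": 0,"claw": 0.36},
  {"tx": 0,"ty": 0,"tz": -2,"ax": 0,"ay": 0,"az": 0,"claw": 0},
  {"tx": 0,"ty": 0,"tz": 0,"ax": 0,"ay": 0,"az": 0,"claw": -0.4},
  {"tx": 0,"ty": 0,"tz": 0,"ax": 0,"ay": 0,"az": 0,"claw": -0.4},
  {"tx": 0,"ty": 0,"tz": 0,"ax": 0,"ay": 0,"az": 0,"claw": -0.4},
  {"tx": 0,"ty": 0,"tz": 0,"ax": 0,"ay": 0,"az": 0,"claw": -0.4},
])

```text
time_s: 10.3
tcp_pos: [0.6492, -0.1255, -0.0005]
eef_rot: [180.0, -0.0, 41.2]
contact_force: [-0.7, 0.2, 4.4]
gripper_width: 0.0355
```

Call:
step_arm([
  {"tx": 0,"ty": 0,"tz": 30,"ax": 0,"ay": 0,"az": 0,"claw": -0.4},
  {"tx": -4,"ty": 10,"tz": 35,"ax": 0,"ay": 0,"az": 0,"claw": -0.4},
  {"tx": -15,"ty": 40,"tz": 20,"ax": 0,"ay": 0,"az": -4.2,"claw": -0.4},
  {"tx": -16,"ty": 45,"tz": 0,"ax": 0,"ay": 0,"az": -4.2,"claw": -0.4},
  {"tx": -16,"ty": 45,"tz": 0,"ax": 0,"ay": 0,"az": -4.2,"claw": -0.4},
  {"tx": -16,"ty": 45,"tz": 0,"ax": 0,"ay": 0,"az": -4.2,"claw": -0.4},
  {"tx": -16,"ty": 45,"tz": 0,"ax": 0,"ay": 0,"az": -4.2,"claw": -0.4},
  {"tx": -16,"ty": 45,"tz": 0,"ax": 0,"ay": 0,"az": -4.2,"claw": -0.4},
  {"tx": -16,"ty": 45,"tz": 0,"ax": 0,"ay": 0,"az": -4.2,"claw": -0.4},
  {"tx": -16,"ty": 45,"tz": 0,"ax": 0,"ay": 0,"az": -4.2,"claw": -0.4},
  {"tx": -16,"ty": 45,"tz": 0,"ax": 0,"ay": 0,"az": -4.2,"claw": -0.4},
  {"tx": -16,"ty": 45,"tz": 0,"ax": 0,"ay": 0,"az": -4.2,"claw": -0.4},
])

```text
time_s: 11.5
tcp_pos: [0.4848, 0.3313, 0.0841]
eef_rot: [-180.0, -0.0, -1.0]
contact_force: [1.8, 0.6, 0.2]
gripper_width: 0.0357
```

Call:
step_arm([
  {"tx": -4,"ty": 10,"tz": -10,"ax": 0,"ay": 0,"az": 0,"claw": -0.4},
  {"tx": 0,"ty": 0,"tz": 0,"ax": 0,"ay": 0,"az": 0,"claw": -0.4},
  {"tx": 0,"ty": 0,"tz": 0,"ax": 0,"ay": 0,"az": 0,"claw": -0.4},
])

```text
time_s: 11.8
tcp_pos: [0.4815, 0.339, 0.0734]
eef_rot: [179.9, 0.1, -0.8]
contact_force: [0.2, -0.7, -0.6]
gripper_width: 0.036
```

Call:
step_arm([
  {"tx": 0,"ty": 1,"tz": -35,"ax": 0,"ay": 0,"az": 0,"claw": -0.4},
  {"tx": 0,"ty": 0,"tz": -25,"ax": 0,"ay": 0,"az": 0,"claw": -0.4},
  {"tx": 0,"ty": 0,"tz": -6,"ax": 0,"ay": 0,"az": 0,"claw": -0.4},
  {"tx": 0,"ty": 0,"tz": -4,"ax": 0,"ay": 0,"az": 0,"claw": -0.4},
  {"tx": 0,"ty": 0,"tz": 0,"ax": 0,"ay": 0,"az": 0,"claw": -0.4},
])

```text
time_s: 12.3
tcp_pos: [0.4825, 0.3403, 0.0045]
eef_rot: [-180.0, -0.0, -0.9]
contact_force: [0.7, 0.2, -0.9]
gripper_width: 0.0358
```

Set down the last 2 mm, release and lift.

Call:
step_arm([
  {"tx": 0,"ty": 0,"tz": -2,"ax": 0,"ay": 0,"az": 0,"claw": -0.4},
  {"tx": 0,"ty": 0,"tz": 0,"ax": 0,"ay": 0,"az": 0,"claw": -0.4},
  {"tx": 0,"ty": 0,"tz": 0,"ax": 0,"ay": 0,"az": 0,"claw": -0.02},
  {"tx": 0,"ty": 0,"tz": 0,"ax": 0,"ay": 0,"az": 0,"claw": -0.02},
  {"tx": 0,"ty": 0,"tz": 20,"ax": 0,"ay": 0,"az": 0,"claw": -0.02},
  {"tx": 0,"ty": 0,"tz": 35,"ax": 0,"ay": 0,"az": 0,"claw": 0.1},
  {"tx": 0,"ty": -20,"tz": 35,"ax": 0,"ay": 0,"az": 2,"claw": 0.36},
  {"tx": 0,"ty": -45,"tz": 0,"ax": 0,"ay": 0,"az": 2,"claw": 0.36},
  {"tx": 0,"ty": -48,"tz": 0,"ax": 0,"ay": 0,"az": 2,"claw": 0.36},
  {"tx": 0,"ty": -48,"tz": 0,"ax": 0,"ay": 0,"az": 2,"claw": 0.36},
  {"tx": 0,"ty": -48,"tz": 0,"ax": 0,"ay": 0,"az": 2,"claw": 0.36},
  {"tx": 0,"ty": -48,"tz": 0,"ax": 0,"ay": 0,"az": 2,"claw": 0.36},
])

```text
time_s: 13.5
tcp_pos: [0.4815, 0.082, 0.0922]
eef_rot: [-180.0, -0.0, 11.3]
contact_force: [1.6, -0.1, -0.4]
gripper_width: 0.0598
```

Call:
step_arm([
  {"tx": -3,"ty": -46,"tz": 0,"ax": 0,"ay": 0,"az": 3,"claw": 0.36},
  {"tx": -3,"ty": -46,"tz": 0,"ax": 0,"ay": 0,"az": 3,"claw": 0.36},
  {"tx": -3,"ty": -46,"tz": 0,"ax": 0,"ay": 0,"az": 3,"claw": 0.36},
  {"tx": -3,"ty": -46,"tz": 0,"ax": 0,"ay": 0,"az": 3,"claw": 0.36},
  {"tx": -3,"ty": -46,"tz": -15,"ax": 0,"ay": 0,"az": 2.5,"claw": 0.36},
  {"tx": 0,"ty": -10,"tz": 0,"ax": 0,"ay": 0,"az": 0,"claw": 0.36},
  {"tx": 0,"ty": 0,"tz": 0,"ax": 0,"ay": 0,"az": 0,"claw": 0.36},
])

```text
time_s: 14.2
tcp_pos: [0.4663, -0.158, 0.0766]
eef_rot: [-180.0, 0.0, 25.5]
contact_force: [0.4, 1.2, 0.0]
gripper_width: 0.0592
```

```bash
python3 - <<'E'
from fit import *
st=r.get_state();print(st['tcp_pos'],st['eef_rot'][2]); W=wsole(.467,-.161); print(len(W))
try: print(frame(W))
except Exception as e: print(e,W.min(0),W.max(0))
c=ld('wrist'); cv2.imwrite('pics/w5.png',c['image'])
E
```

```text
[ 0.4662709  -0.15795988  0.07655002] 25.47273762249852
10825
{'pos': array([ 0.4704, -0.1589]), 'yaw': np.float64(25.7), 'toe_y': np.float64(0.0114), 'L': np.float64(0.1286), 'W': np.float64(0.0362)}
```

Call:
step_arm([
  {"tx": 1,"ty": -3,"tz": -35,"ax": 0,"ay": 0,"az": 0,"claw": 0.36},
  {"tx": 0,"ty": 0,"tz": -30,"ax": 0,"ay": 0,"az": 0,"claw": 0.36},
  {"tx": 0,"ty": 0,"tz": -6,"ax": 0,"ay": 0,"az": 0,"claw": 0.36},
  {"tx": 0,"ty": 0,"tz": -4,"ax": 0,"ay": 0,"az": 0,"claw": 0.36},
  {"tx": 0,"ty": 0,"tz": 0,"ax": 0,"ay": 0,"az": 0,"claw": 0.36},
])

```text
time_s: 14.75
tcp_pos: [0.4686, -0.1587, 0.0025]
eef_rot: [180.0, -0.0, 25.8]
contact_force: [0.1, 1.0, 1.3]
gripper_width: 0.0596
```

Call:
step_arm([
  {"tx": 0,"ty": -1,"tz": -3,"ax": 0,"ay": 0,"az": 0,"claw": 0},
  {"tx": 0,"ty": 0,"tz": 0,"ax": 0,"ay": 0,"az": 0,"claw": -0.4},
  {"tx": 0,"ty": 0,"tz": 0,"ax": 0,"ay": 0,"az": 0,"claw": -0.4},
  {"tx": 0,"ty": 0,"tz": 0,"ax": 0,"ay": 0,"az": 0,"claw": -0.4},
  {"tx": 0,"ty": 0,"tz": 0,"ax": 0,"ay": 0,"az": 0,"claw": -0.4},
])

```text
time_s: 15.25
tcp_pos: [0.4682, -0.1605, -0.0006]
eef_rot: [180.0, -0.0, 25.7]
contact_force: [-1.0, 0.7, 5.4]
gripper_width: 0.036
```

Call:
step_arm([
  {"tx": 0,"ty": 0,"tz": 30,"ax": 0,"ay": 0,"az": 0,"claw": -0.4},
  {"tx": 0,"ty": 5,"tz": 35,"ax": 0,"ay": 0,"az": 0,"claw": -0.4},
  {"tx": 5,"ty": 40,"tz": 20,"ax": 0,"ay": 0,"az": -3.5,"claw": -0.4},
  {"tx": 6,"ty": 45,"tz": 0,"ax": 0,"ay": 0,"az": -3.5,"claw": -0.4},
  {"tx": 6,"ty": 45,"tz": 0,"ax": 0,"ay": 0,"az": -3.5,"claw": -0.4},
  {"tx": 6,"ty": 45,"tz": 0,"ax": 0,"ay": 0,"az": -3.5,"claw": -0.4},
  {"tx": 6,"ty": 45,"tz": 0,"ax": 0,"ay": 0,"az": -3.5,"claw": -0.4},
  {"tx": 6,"ty": 45,"tz": 0,"ax": 0,"ay": 0,"az": -3.5,"claw": -0.4},
  {"tx": 6,"ty": 45,"tz": 0,"ax": 0,"ay": 0,"az": -3.5,"claw": -0.4},
  {"tx": 6,"ty": 45,"tz": 0,"ax": 0,"ay": 0,"az": -3.5,"claw": -0.4},
  {"tx": 0,"ty": 10,"tz": -10,"ax": 0,"ay": 0,"az": 0,"claw": -0.4},
  {"tx": 0,"ty": 0,"tz": 0,"ax": 0,"ay": 0,"az": 0,"claw": -0.4},
])

```text
time_s: 16.45
tcp_pos: [0.5139, 0.2108, 0.0723]
eef_rot: [179.9, 0.1, -2.2]
contact_force: [0.4, -0.6, -1.1]
gripper_width: 0.036
```

Call:
step_arm([
  {"tx": 0,"ty": 0,"tz": 0,"ax": 0,"ay": 0,"az": 0,"claw": -0.4},
])

```text
time_s: 16.55
tcp_pos: [0.5141, 0.2088, 0.0733]
eef_rot: [179.9, 0.1, -2.3]
contact_force: [0.3, -0.9, -0.6]
gripper_width: 0.0359
```

Call:
step_arm([
  {"tx": 1,"ty": 0,"tz": -35,"ax": 0,"ay": 0,"az": 0,"claw": -0.4},
  {"tx": 0,"ty": 0,"tz": -25,"ax": 0,"ay": 0,"az": 0,"claw": -0.4},
  {"tx": 0,"ty": 0,"tz": -6,"ax": 0,"ay": 0,"az": 0,"claw": -0.4},
  {"tx": 0,"ty": 0,"tz": -4,"ax": 0,"ay": 0,"az": 0,"claw": -0.4},
  {"tx": 0,"ty": 0,"tz": -1,"ax": 0,"ay": 0,"az": 0,"claw": -0.4},
  {"tx": 0,"ty": 0,"tz": 0,"ax": 0,"ay": 0,"az": 0,"claw": -0.4},
])

```text
time_s: 17.15
tcp_pos: [0.5165, 0.2098, 0.0039]
eef_rot: [-179.9, -0.1, -2.3]
contact_force: [-0.0, 0.1, -0.7]
gripper_width: 0.0359
```

Release, lift, and head to the console.

Call:
step_arm([
  {"tx": 0,"ty": 0,"tz": -2,"ax": 0,"ay": 0,"az": 0,"claw": -0.4},
  {"tx": 0,"ty": 0,"tz": 0,"ax": 0,"ay": 0,"az": 0,"claw": -0.02},
  {"tx": 0,"ty": 0,"tz": 0,"ax": 0,"ay": 0,"az": 0,"claw": -0.02},
  {"tx": 0,"ty": 0,"tz": 20,"ax": 0,"ay": 0,"az": 0,"claw": -0.02},
  {"tx": 0,"ty": 0,"tz": 40,"ax": 0,"ay": 0,"az": 0,"claw": 0.0},
  {"tx": 0,"ty": -20,"tz": 40,"ax": 0,"ay": 0,"az": -2,"claw": 0.0},
  {"tx": -7,"ty": -45,"tz": 20,"ax": 0,"ay": 0,"az": -2,"claw": 0.0},
  {"tx": -7,"ty": -46,"tz": 10,"ax": 0,"ay": 0,"az": -2,"claw": 0.0},
  {"tx": -7,"ty": -46,"tz": 0,"ax": 0,"ay": 0,"az": -2,"claw": 0.0},
  {"tx": -7,"ty": -46,"tz": 0,"ax": 0,"ay": 0,"az": -2,"claw": 0.0},
  {"tx": -7,"ty": -46,"tz": 0,"ax": 0,"ay": 0,"az": -3,"claw": 0.0},
  {"tx": -7,"ty": -46,"tz": 0,"ax": 0,"ay": 0,"az": -3,"claw": 0.0},
])

```text
time_s: 18.35
tcp_pos: [0.4734, -0.0869, 0.1315]
eef_rot: [-180.0, -0.1, -18.4]
contact_force: [1.0, -0.3, 0.4]
gripper_width: 0.0438
```

Call:
step_arm([
  {"tx": -7,"ty": -46,"tz": 0,"ax": 0,"ay": 0,"az": -3,"claw": 0.0},
  {"tx": -7,"ty": -46,"tz": 0,"ax": 0,"ay": 0,"az": -3,"claw": 0.0},
  {"tx": -7,"ty": -46,"tz": 0,"ax": 0,"ay": 0,"az": -3,"claw": 0.0},
  {"tx": -7,"ty": -46,"tz": 0,"ax": 0,"ay": 0,"az": -3,"claw": 0.0},
  {"tx": -7,"ty": -46,"tz": 0,"ax": 0,"ay": 0,"az": -2,"claw": 0.0},
  {"tx": -3,"ty": -46,"tz": 0,"ax": 0,"ay": 0,"az": 0,"claw": 0.0},
  {"tx": 0,"ty": 0,"tz": 0,"ax": 0,"ay": 0,"az": 0,"claw": 0.0},
])

```text
time_s: 19.05
tcp_pos: [0.435, -0.3659, 0.1307]
eef_rot: [180.0, -0.0, -32.6]
contact_force: [-0.2, 0.8, -0.5]
gripper_width: 0.0439
```

```bash
python3 - <<'E'
from h import *
st=r.get_state();print(st['tcp_pos'],st['eef_rot'])
c=cap('wrist'); P=fcloud(c)
cv2.imwrite('pics/w6.png',c['image'])
s=cap('scene'); d=cap('side')
a=cv2.resize(s['image'][230:440,290:520],None,fx=2.4,fy=2.4,interpolation=cv2.INTER_CUBIC)
cv2.imwrite('pics/tr.png',a)
for n,Q,im in(('w',P,c['image']),('s',cloud(s),s['image']),('d',cloud(d),d['image'])):
    h=cv2.inRange(cv2.cvtColor(im,cv2.COLOR_BGR2HSV),(4,170,120),(18,255,255))>0
    m=h&(np.hypot(Q[...,0]-.4337,Q[...,1]+.3608)<.035)&(Q[...,2]>.07)&(Q[...,2]<.1)
    q=Q[m]; print(n,m.sum(),np.median(q,0).round(4) if len(q) else'',q.min(0).round(3) if len(q) else '',q.max(0).round(3) if len(q) else '')
E
```

```text
[ 0.43504427 -0.36585838  0.1306738 ] [ 1.79960029e+02 -2.46945180e-02 -3.25793901e+01]
w 104 [ 0.4419 -0.3677  0.086 ] [ 0.426 -0.377  0.084] [ 0.454 -0.353  0.088]
s 64 [ 0.439  -0.3555  0.0856] [ 0.422 -0.37   0.078] [ 0.455 -0.339  0.091]
d 110 [ 0.4384 -0.3644  0.0851] [ 0.431 -0.378  0.079] [ 0.45  -0.348  0.089]
```

View pics/w6.png

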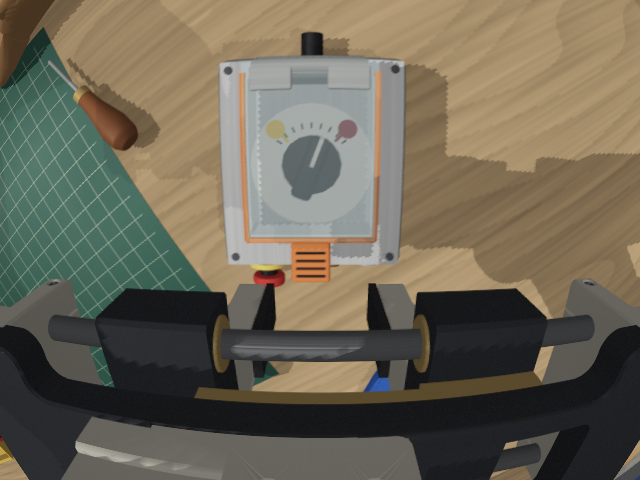

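Wrist view: tab at (310,262), yellow dot (275,129), red dot (347,129), knob (312,165) with its pointer to (321,138), i.e. roughly -20°.

```bash
python3 - <<'E'
from h import *
c=ld('wrist'); tcp=r.get_state()['tcp_pos']; print(tcp)
for n,u,v,z in[('tab',310,262,.085),('tabL',292,262,.085),('tabR',330,262,.085),('yel',275,129,.045),('red',347,129,.045),('p0',312,167,.074),('p1',321,138,.074)]: print(n,wfish(c,u,v,z).round(4))
y,rd=wfish(c,275,129,.045)[:2],wfish(c,347,129,.045)[:2]; e=y-rd; print(np.linalg.norm(e)*1e3, np.degrees(np.arctan2(e[1],e[0]))-90)
ey=e/np.linalg.norm(e); ex=np.array([ey[1],-ey[0]]); o=(y+rd)/2-.024*ex; print('axis',o,'tab',o-.057*ex,'hinge',o+.058*ex)
P=fcloud(c); a=np.radians(-32.6)
T=P-tcp; ty=-T[...,0]*np.sin(a)+T[...,1]*np.cos(a); tx=T[...,0]*np.cos(a)+T[...,1]*np.sin(a)
m=(abs(tx)<.014)&(abs(ty)<.05)&(T[...,2]>-.025); print('tip z rel tcp',np.sort(T[m][:,2])[[0,10,40]].round(4), 'ty L/R',np.median(ty[m&(ty>0)]),np.median(ty[m&(ty<0)]),'tx',np.percentile(tx[m],[5,95]))
E
```

```text
[ 0.43543731 -0.36141847  0.13070395]
tab [ 0.4383 -0.3609  0.085 ]
tabL [ 0.4442 -0.3516  0.085 ]
tabR [ 0.4318 -0.3712  0.085 ]
yel [ 0.5182 -0.3833  0.045 ]
red [ 0.4921 -0.4238  0.045 ]
p0 [ 0.4852 -0.3924  0.074 ]
p1 [ 0.497  -0.4063  0.074 ]
48.21190448644538 -32.858548341385756
axis [ 0.48497509 -0.39057402] tab [ 0.43709437 -0.35964771] hinge [ 0.53369582 -0.4220429 ]
tip z rel tcp [0.0067 0.0075 0.0086] ty L/R 0.021264315588927656 -0.03192542006339659 tx [-0.00989964  0.01385684]
```

Call:
step_arm([
  {"tx": 0,"ty": 1,"tz": -30,"ax": 0,"ay": 0,"az": 0,"claw": 0.0},
  {"tx": 0,"ty": 0,"tz": -27,"ax": 0,"ay": 0,"az": 0,"claw": 0.0},
  {"tx": 0,"ty": 0,"tz": 0,"ax": 0,"ay": 0,"az": 0,"claw": 0.0},
])

```text
time_s: 19.5
tcp_pos: [0.4339, -0.3579, 0.0711]
eef_rot: [180.0, 0.3, -32.3]
contact_force: [-0.6, 0.6, 0.5]
gripper_width: 0.0438
```

Call:
step_arm([
  {"tx": 1.5,"ty": -1.5,"tz": -1,"ax": 0,"ay": 0,"az": 0,"claw": -0.6},
  {"tx": 0,"ty": 0,"tz": 0,"ax": 0,"ay": 0,"az": 0,"claw": -0.6},
  {"tx": 0,"ty": 0,"tz": 0,"ax": 0,"ay": 0,"az": 0,"claw": -0.6},
  {"tx": 0,"ty": 0,"tz": 0,"ax": 0,"ay": 0,"az": 0,"claw": -0.6},
], newtons=10)

```text
time_s: 19.9
tcp_pos: [0.4387, -0.3616, 0.0742]
eef_rot: [-179.9, -0.2, -32.3]
contact_force: [2.2, 5.4, 3.0]
gripper_width: 0.0237
```

Call:
step_arm([
  {"tx": 0.9,"ty": -0.6,"tz": 16,"ax": 0,"ay": 0,"az": 0,"claw": -0.6},
  {"tx": 2.9,"ty": -1.8,"tz": 15.7,"ax": 0,"ay": 0,"az": 0,"claw": -0.6},
  {"tx": 4.6,"ty": -3,"tz": 15.1,"ax": 0,"ay": 0,"az": 0,"claw": -0.6},
  {"tx": 6.3,"ty": -4.1,"tz": 14.2,"ax": 0,"ay": 0,"az": 0,"claw": -0.6},
  {"tx": 7.9,"ty": -5.1,"tz": 13,"ax": 0,"ay": 0,"az": 0,"claw": -0.6},
])

```text
time_s: 20.4
tcp_pos: [0.4614, -0.376, 0.1486]
eef_rot: [-179.9, -0.2, -32.3]
contact_force: [5.3, 2.0, -3.9]
gripper_width: 0.0238
```

Call:
step_arm([
  {"tx": 9.3,"ty": -6,"tz": 11.5,"ax": 0,"ay": 0,"az": 0,"claw": -0.6},
  {"tx": 10.6,"ty": -6.8,"tz": 9.9,"ax": 0,"ay": 0,"az": 0,"claw": -0.6},
  {"tx": 11.7,"ty": -7.5,"tz": 8,"ax": 0,"ay": 0,"az": 0,"claw": -0.6},
  {"tx": 12.5,"ty": -8.1,"tz": 6,"ax": 0,"ay": 0,"az": 0,"claw": -0.6},
  {"tx": 13.1,"ty": -8.5,"tz": 3.9,"ax": 0,"ay": 0,"az": 0,"claw": -0.6},
])

```text
time_s: 20.9
tcp_pos: [0.5189, -0.4127, 0.1885]
eef_rot: [-179.9, -0.2, -32.3]
contact_force: [3.4, 6.1, 2.0]
gripper_width: 0.0237
```

Call:
step_arm([
  {"tx": 13.4,"ty": -8.7,"tz": 1.7,"ax": 0,"ay": 0,"az": 0,"claw": -0.6},
  {"tx": 13.4,"ty": -8.7,"tz": -0.6,"ax": 0,"ay": 0,"az": 0,"claw": -0.6},
  {"tx": 13.3,"ty": -8.6,"tz": -2.8,"ax": 0,"ay": 0,"az": 0,"claw": -0.6},
  {"tx": 12.9,"ty": -8.3,"tz": -5,"ax": 0,"ay": 0,"az": 0,"claw": -0.6},
  {"tx": 12.1,"ty": -7.8,"tz": -7,"ax": 0,"ay": 0,"az": 0,"claw": -0.6},
  {"tx": 0,"ty": 0,"tz": 0,"ax": 0,"ay": 0,"az": 0,"claw": -0.6},
])

```text
time_s: 21.5
tcp_pos: [0.587, -0.4561, 0.1746]
eef_rot: [-179.9, -0.4, -32.2]
contact_force: [7.5, 4.4, 6.6]
gripper_width: 0.0237
```

Call:
step_arm([
  {"tx": 0,"ty": 0,"tz": 0,"ax": 0,"ay": 0,"az": 0,"claw": 0.0},
  {"tx": 0,"ty": 0,"tz": 0,"ax": 0,"ay": 0,"az": 0,"claw": 0.0},
  {"tx": 0,"ty": 0,"tz": 0,"ax": 0,"ay": 0,"az": 0,"claw": 0.0},
  {"tx": 0,"ty": 0,"tz": 30,"ax": 0,"ay": 0,"az": 0,"claw": 0.0},
  {"tx": 0,"ty": 0,"tz": 40,"ax": 0,"ay": 0,"az": 0,"claw": 0.0},
  {"tx": -30,"ty": 20,"tz": 0,"ax": 0,"ay": 0,"az": -4,"claw": 0.0},
  {"tx": -38,"ty": 25,"tz": 0,"ax": 0,"ay": 0,"az": -7,"claw": 0.0},
  {"tx": -38,"ty": 22,"tz": -30,"ax": 0,"ay": 0,"az": -7,"claw": 0.0},
  {"tx": 0,"ty": 0,"tz": -30,"ax": 0,"ay": 0,"az": 0,"claw": -0.3},
  {"tx": 0,"ty": 0,"tz": 0,"ax": 0,"ay": 0,"az": 0,"claw": -0.3},
])

```text
time_s: 22.5
tcp_pos: [0.4752, -0.3883, 0.1815]
eef_rot: [179.9, 0.3, -50.4]
contact_force: [-0.1, -0.1, -0.5]
gripper_width: 0.0337
```

```bash
python3 - <<'E'
from h import *
c=cap('wrist'); st=r.get_state();print(st['tcp_pos'],st['eef_rot']); d=cap('side'); 
im=np.hstack([c['image'][:360,130:530],cv2.resize(d['image'][320:470,270:436],(400,360),interpolation=cv2.INTER_CUBIC)])
cv2.imwrite('pics/w7.png',im)
Q=cloud(d); o=np.array([.485,-.3905]); ex=np.array([.84,-.542]); ey=np.array([.542,.84])
X=(Q[...,:2]-o)@ex; Y=(Q[...,:2]-o)@ey
for a in range(60,190,10):
    m=(abs(X-a/1e3)<.005)&(abs(Y)<.045)&(Q[...,2]>.05)
    if m.sum(): print(a,m.sum(),np.percentile(Q[m][:,2],[5,50,98]).round(3))
E
```

```text
[ 0.47721815 -0.38956315  0.18367688] [ 1.79916857e+02  1.30851750e-01 -5.03086631e+01]
60 344 [0.06  0.087 0.12 ]
70 317 [0.086 0.093 0.127]
80 324 [0.093 0.099 0.134]
90 332 [0.099 0.106 0.14 ]
100 342 [0.105 0.111 0.145]
110 344 [0.111 0.117 0.151]
120 307 [0.116 0.135 0.16 ]
130 388 [0.13 0.15 0.16]
140 290 [0.131 0.138 0.144]
150 111 [0.137 0.144 0.148]
160 108 [0.144 0.149 0.152]
170 5 [0.143 0.145 0.145]
```

View pics/w7.png

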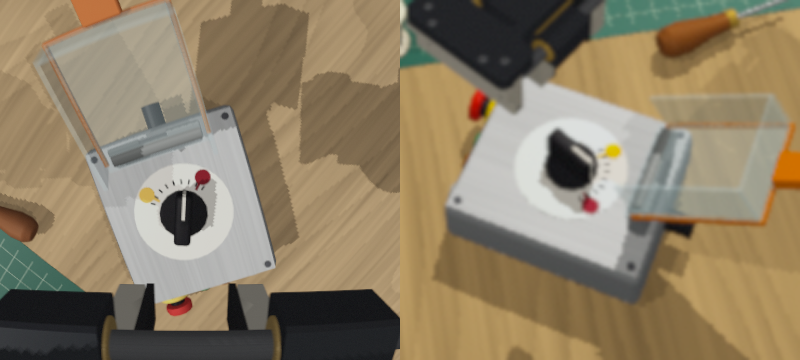

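Guard rests open on its stop. The knob bar is vertical in the wrist view (centre about (313,213) full-frame), so it is aligned with the tool at yaw -50. The guard's walls stand up high behind, so I'll lean the gripper 20° back about the jaw axis before gripping.

```bash
python3 - <<'E'
from h import *
c=ld('wrist')
y,rd=[wfish(c,u,v,.045)[:2] for u,v in((277,194),(332,177))]; e=y-rd; print(np.linalg.norm(e)*1e3); ey=e/np.linalg.norm(e); ex=np.array([ey[1],-ey[0]])
print('yaw',np.degrees(np.arctan2(ex[1],ex[0])),'axis',(y+rd)/2-.024*ex)
for u,v in((313,193),(313,243)): print(wfish(c,u,v,.073).round(4))
E
```

```text
47.54738293838679
yaw -33.19901155754096 axis [ 0.48535406 -0.3914876 ]
[ 0.4988 -0.4087  0.073 ]
[ 0.4739 -0.3782  0.073 ]
```

Call:
step_arm([
  {"tx": 3,"ty": -1,"tz": -10,"ax": -5.1,"ay": -4.3,"az": 0,"claw": -0.3},
  {"tx": 0,"ty": 0,"tz": -10,"ax": -5.1,"ay": -4.3,"az": 0,"claw": -0.3},
  {"tx": 0,"ty": 0,"tz": -10,"ax": -5.1,"ay": -4.3,"az": 0,"claw": -0.3},
  {"tx": 0,"ty": 0,"tz": 0,"ax": 0,"ay": 0,"az": 0,"claw": -0.3},
  {"tx": 0,"ty": 0,"tz": 0,"ax": 0,"ay": 0,"az": 0,"claw": -0.3},
])

```text
time_s: 23.1
tcp_pos: [0.48, -0.3909, 0.1543]
eef_rot: [180.0, -19.9, -50.2]
contact_force: [0.6, 0.1, 1.2]
gripper_width: 0.0308
```

```bash
python3 - <<'E'
from h import *
c=cap('wrist'); st=r.get_state();p=st['tcp_pos'];print(p,st['eef_rot'])
P=fcloud(c); y=np.radians(-50.3); tx=np.array([np.cos(y),np.sin(y)]); ty=np.array([-np.sin(y),np.cos(y)])
T=P-p; X=T[...,:2]@tx; Y=T[...,:2]@ty; m=(abs(X)<.03)&(abs(Y)<.04)&(T[...,2]>-.025)
for lo in range(-25,40,5):
    q=m&(T[...,2]*1e3>=lo)&(T[...,2]*1e3<lo+5)
    if q.sum()>5: print(lo,q.sum(),'X',np.percentile(X[q]*1e3,[2,50,98]).round(),'Y',np.percentile(Y[q]*1e3,[2,50,98]).round())
for n in('scene','side'):
    Q=cloud(cap(n))-p; X=Q[...,:2]@tx; Y=Q[...,:2]@ty; m=(abs(X)<.025)&(abs(Y)<.04)&(abs(Q[...,2])<.03); 
    if m.sum(): 
        q=m&(Q[...,2]<np.sort(Q[m][:,2])[min(25,m.sum()-1)]); print(n,'lowest',np.sort(Q[m][:,2])[:25:6].round(4),'X',X[q].mean().round(4),'Y',Y[q].mean().round(4))
E
```

```text
[ 0.48299811 -0.3918282   0.15636305] [-179.84793947  -20.06204781  -50.32159025]
5 103 X [-15.  -4.   5.] Y [-21. -18.  16.]
10 263 X [-16.   3.   5.] Y [-32.  13.  27.]
15 442 X [-13.   2.   4.] Y [-32. -18.  28.]
20 474 X [-13.   1.   2.] Y [-32.  13.  28.]
25 578 X [-11.  -2.   0.] Y [-31.  13.  27.]
30 342 X [-12.  -3.  -1.] Y [-30.  13.  26.]
35 430 X [-25.  -5.  -3.] Y [-29.  13.  25.]
scene lowest [0.0095] X -0.0052 Y 0.0282
side lowest [0.0064 0.0087 0.0099 0.0111 0.0121] X -0.0057 Y 0.0024
```

Call:
step_arm([
  {"tx": 5,"ty": -3,"tz": -30,"ax": 0,"ay": 0,"az": 0,"claw": -0.3},
  {"tx": 0,"ty": 0,"tz": -30,"ax": 0,"ay": 0,"az": 0,"claw": -0.3},
  {"tx": 0,"ty": 0,"tz": -25,"ax": 0,"ay": 0,"az": 0,"claw": -0.3},
  {"tx": 0,"ty": 0,"tz": 0,"ax": 0,"ay": 0,"az": 0,"claw": -0.3},
])

```text
time_s: 23.65
tcp_pos: [0.4863, -0.395, 0.0672]
eef_rot: [179.9, -19.8, -50.2]
contact_force: [-1.2, -1.7, 0.6]
gripper_width: 0.0308
```

Call:
step_arm([
  {"tx": 2,"ty": 0,"tz": -9,"ax": 0,"ay": 0,"az": 0,"claw": -0.3},
  {"tx": 0,"ty": 0,"tz": 0,"ax": 0,"ay": 0,"az": 0,"claw": -0.9},
  {"tx": 0,"ty": 0,"tz": 0,"ax": 0,"ay": 0,"az": 0,"claw": -0.9},
  {"tx": 0,"ty": 0,"tz": 0,"ax": 0,"ay": 0,"az": 0,"claw": -0.9},
  {"tx": 0,"ty": 0,"tz": 0,"ax": 0,"ay": 0,"az": 0,"claw": -0.9},
])

```text
time_s: 24.15
tcp_pos: [0.4892, -0.3955, 0.0623]
eef_rot: [-179.9, -20.1, -50.5]
contact_force: [-0.4, -6.0, 1.1]
gripper_width: 0.0125
```

Call:
step_arm([
  {"tx": 0.56,"ty": 0.57,"tz": 0,"ax": 0,"ay": 0,"az": 7.8,"claw": -0.9},
  {"tx": 0.5,"ty": 0.61,"tz": 0,"ax": 0,"ay": 0,"az": 7.8,"claw": -0.9},
  {"tx": 0.4,"ty": 0.68,"tz": 0,"ax": 0,"ay": 0,"az": 7.8,"claw": -0.9},
  {"tx": 0.31,"ty": 0.72,"tz": 0,"ax": 0,"ay": 0,"az": 7.8,"claw": -0.9},
  {"tx": 0,"ty": 0,"tz": 0,"ax": 0,"ay": 0,"az": 0,"claw": -0.9},
])

```text
time_s: 24.65
tcp_pos: [0.4876, -0.4, 0.0628]
eef_rot: [179.6, -19.8, -31.9]
contact_force: [4.3, 21.4, -4.3]
gripper_width: 0.0241
```

```bash
python3 - <<'E'
from h import *
st=r.get_state(); print({k:np.round(v,3) for k,v in st.items()})
c=cap('wrist'); cv2.imwrite('pics/w8.png',c['image'][60:460,120:520])
E
```

```text
{'time_s': np.float64(24.65), 'joints': array([-19.611,  15.563, -40.818,  17.835, -15.039,  61.165]), 'qd': array([  0.074,  -0.236,  -2.939,   8.043,   1.153, -14.675]), 'joint_torque': array([-11.876, -46.135,  26.721,   3.874,   0.473,   3.605]), 'tcp_pos': array([ 0.488, -0.4  ,  0.063]), 'eef_rot': array([179.557, -19.779, -31.882]), 'contact_force': array([ 4.324, 21.443, -4.264]), 'moment': array([8.36 , 0.225, 2.438]), 'gripper_width': np.float64(0.024)}
```

View pics/w8.png

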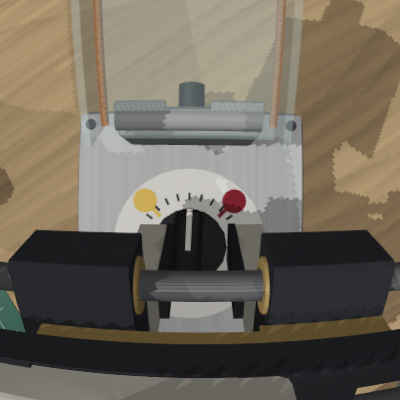

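The view shows the bar turned with the tool to about straight back (pointer at crop (188,225)). The arm is near a wrist singularity (j5 -15), so the rows fell short and the gripper sits off-centre. I'll settle, open, re-centre, and continue slowly.

Call:
step_arm([
  {"tx": 0,"ty": 0,"tz": 0,"ax": 0,"ay": 0,"az": 0,"claw": -0.3},
  {"tx": 0,"ty": 0,"tz": 0,"ax": 0,"ay": 0,"az": 0,"claw": -0.3},
  {"tx": 0,"ty": 0,"tz": 0,"ax": 0,"ay": 0,"az": 0,"claw": -0.3},
])

```text
time_s: 25.0
tcp_pos: [0.4874, -0.4029, 0.0644]
eef_rot: [179.5, -19.9, -32.2]
contact_force: [0.6, 2.5, 0.1]
gripper_width: 0.0307
```

```bash
python3 - <<'E'
from h import *
st=r.get_state(); print({k:np.round(st[k],3) for k in('joints','qd','contact_force','tcp_pos','eef_rot','gripper_width')})
E
```

```text
{'joints': array([-19.851,  15.49 , -40.878,  18.441, -14.981,  60.52 ]), 'qd': array([-0.343,  0.108, -0.318,  0.346,  0.458, -0.317]), 'contact_force': array([0.579, 2.504, 0.12 ]), 'tcp_pos': array([ 0.487, -0.403,  0.064]), 'eef_rot': array([179.473, -19.92 , -32.186]), 'gripper_width': np.float64(0.031)}
```

Call:
step_arm([
  {"tx": 1,"ty": 3,"tz": -1,"ax": 0,"ay": 0,"az": 0,"claw": -0.3},
  {"tx": 1,"ty": 3,"tz": -1,"ax": 0,"ay": 0,"az": 0,"claw": -0.3},
  {"tx": 1,"ty": 3,"tz": 0,"ax": 0,"ay": 0,"az": 0,"claw": -0.3},
  {"tx": 0,"ty": 0,"tz": 0,"ax": 0,"ay": 0,"az": 0,"claw": -0.3},
])

```text
time_s: 25.4
tcp_pos: [0.4895, -0.394, 0.0619]
eef_rot: [179.4, -19.9, -32.2]
contact_force: [-0.1, -0.3, -0.2]
gripper_width: 0.0306
```

Call:
step_arm([
  {"tx": 0,"ty": 0,"tz": 0,"ax": 0,"ay": 0,"az": 0,"claw": -0.9},
  {"tx": 0,"ty": 0,"tz": 0,"ax": 0,"ay": 0,"az": 0,"claw": -0.9},
  {"tx": 0,"ty": 0,"tz": 0,"ax": 0,"ay": 0,"az": 0,"claw": -0.9},
  {"tx": 0.15,"ty": 0.27,"tz": 0,"ax": 0,"ay": 0,"az": 3,"claw": -0.9},
  {"tx": 0.15,"ty": 0.27,"tz": 0,"ax": 0,"ay": 0,"az": 3,"claw": -0.9},
  {"tx": 0.14,"ty": 0.28,"tz": 0,"ax": 0,"ay": 0,"az": 3,"claw": -0.9},
  {"tx": 0,"ty": 0,"tz": 0,"ax": 0,"ay": 0,"az": 0,"claw": -0.9},
], newtons=15)

```text
time_s: 26.1
tcp_pos: [0.4903, -0.3934, 0.0619]
eef_rot: [179.5, -19.9, -23.2]
contact_force: [1.1, 6.7, 1.9]
gripper_width: 0.013
```

```bash
python3 - <<'E'
from h import *
st=r.get_state(); print({k:np.round(st[k],3) for k in('joints','qd','contact_force','tcp_pos','eef_rot','gripper_width')})
E
```

```text
{'joints': array([-20.008,  15.891, -35.889,   5.11 , -18.482,  82.112]), 'qd': array([ 0.883, -0.328, -2.345,  4.709,  1.968, -9.293]), 'contact_force': array([1.122, 6.709, 1.855]), 'tcp_pos': array([ 0.49 , -0.393,  0.062]), 'eef_rot': array([179.479, -19.864, -23.24 ]), 'gripper_width': np.float64(0.013)}
```

Call:
step_arm([
  {"tx": 0.12,"ty": 0.29,"tz": 0,"ax": 0,"ay": 0,"az": 3,"claw": -0.9},
  {"tx": 0.1,"ty": 0.29,"tz": 0,"ax": 0,"ay": 0,"az": 3,"claw": -0.9},
  {"tx": 0.1,"ty": 0.3,"tz": 0,"ax": 0,"ay": 0,"az": 3,"claw": -0.9},
  {"tx": 0.08,"ty": 0.3,"tz": 0,"ax": 0,"ay": 0,"az": 3,"claw": -0.9},
  {"tx": 0.06,"ty": 0.3,"tz": 0,"ax": 0,"ay": 0,"az": 3,"claw": -0.9},
  {"tx": 0,"ty": 0,"tz": 0,"ax": 0,"ay": 0,"az": 0,"claw": -0.9},
])

```text
time_s: 26.7
tcp_pos: [0.4906, -0.392, 0.0619]
eef_rot: [179.5, -19.8, -8.3]
contact_force: [2.1, 7.7, 2.4]
gripper_width: 0.0124
```

Call:
step_arm([
  {"tx": 0.04,"ty": 0.3,"tz": 0,"ax": 0,"ay": 0,"az": 3,"claw": -0.9},
  {"tx": 0.03,"ty": 0.31,"tz": 0,"ax": 0,"ay": 0,"az": 3,"claw": -0.9},
  {"tx": 0,"ty": 0.31,"tz": 0,"ax": 0,"ay": 0,"az": 3,"claw": -0.9},
  {"tx": -0.02,"ty": 0.31,"tz": 0,"ax": 0,"ay": 0,"az": 3,"claw": -0.9},
  {"tx": -0.03,"ty": 0.31,"tz": 0,"ax": 0,"ay": 0,"az": 3,"claw": -0.9},
  {"tx": -0.04,"ty": 0.31,"tz": 0,"ax": 0,"ay": 0,"az": 3,"claw": -0.9},
  {"tx": -0.05,"ty": 0.3,"tz": 0,"ax": 0,"ay": 0,"az": 2.5,"claw": -0.9},
  {"tx": 0,"ty": 0,"tz": 0,"ax": 0,"ay": 0,"az": 0,"claw": -0.9},
  {"tx": 0,"ty": 0,"tz": 0,"ax": 0,"ay": 0,"az": 0,"claw": -0.9},
])

```text
time_s: 27.6
tcp_pos: [0.4905, -0.3899, 0.0619]
eef_rot: [179.4, -19.8, 12.1]
contact_force: [3.4, 3.7, 0.7]
gripper_width: 0.0129
```

Call:
step_arm([
  {"tx": 0,"ty": 0,"tz": 0,"ax": 0,"ay": 0,"az": 0,"claw": -0.3},
  {"tx": 0,"ty": 0,"tz": 0,"ax": 0,"ay": 0,"az": 0,"claw": -0.3},
  {"tx": 0,"ty": 0,"tz": 0,"ax": 0,"ay": 0,"az": 0,"claw": -0.3},
  {"tx": 0,"ty": 0,"tz": 15,"ax": 0,"ay": 0,"az": 0,"claw": -0.3},
  {"tx": 0,"ty": 0,"tz": 25,"ax": 0,"ay": 0,"az": 0,"claw": -0.3},
  {"tx": 0,"ty": 0,"tz": 25,"ax": 0,"ay": 0,"az": 0,"claw": -0.3},
  {"tx": 0,"ty": 10,"tz": 25,"ax": 0,"ay": 0,"az": 0,"claw": -0.3},
  {"tx": -5,"ty": 25,"tz": 20,"ax": 0,"ay": 0,"az": 0,"claw": -0.3},
  {"tx": -5,"ty": 30,"tz": 10,"ax": 0,"ay": 0,"az": 0,"claw": -0.3},
  {"tx": 0,"ty": 30,"tz": 0,"ax": 0,"ay": 0,"az": 0,"claw": -0.3},
  {"tx": 0,"ty": 10,"tz": 0,"ax": 0,"ay": 0,"az": 0,"claw": -0.3},
  {"tx": 0,"ty": 0,"tz": 0,"ax": 0,"ay": 0,"az": 0,"claw": -0.3},
])

```text
time_s: 28.8
tcp_pos: [0.4805, -0.2838, 0.1833]
eef_rot: [179.4, -19.9, 12.4]
contact_force: [-0.0, 0.0, 0.1]
gripper_width: 0.0308
```

```bash
python3 - <<'E'
from fit import *
st=r.get_state(); print({k:np.round(st[k],3) for k in('joints','contact_force','tcp_pos','eef_rot','gripper_width')})
s=cap('scene'); d=cap('side')
for n,c in(('scene',s),('side',d)):
    for nm,x,y,t in[('la',.48,.4225,'l'),('lb',.48,.34,'l'),('ra',.514,.209,'r'),('rb',.517,.126,'r')]:
        try:
            im=rect(c,.018,x-.085,x+.085,y-.04,y+.04)
            W=sole(c,x,y,.018,.085) if 0 else None
            m,_=mask(im,(6,90,110),(22,230 if t=='l' else 255,255)); v,u=np.nonzero(m); print(n,nm,frame(np.stack([x+.085-k*v,y+.04-k*u],1)))
        except Exception as e: print(n,nm,e)
    Q=cloud(c)
    for nm,x,y in[('la',.48,.42),('lb',.48,.34),('ra',.514,.209)]:
        for dx in(-.045,0,.045):
            m=np.hypot(Q[...,0]-x-dx,Q[...,1]-y)<.008; print(nm,dx,np.median(Q[m][:,2]).round(4),end=' ')
    print()
tr=rect(s,.018,.37,.62,.06,.49); co=rect(d,.074,.40,.65,-.50,-.32)  # console (side view)
tr=cv2.resize(tr,(440,256)); cs=cv2.resize(d['image'][310:470,270:430],(360,360),interpolation=cv2.INTER_CUBIC)
full=cv2.resize(s['image'],(440,330)); co=cv2.resize(co,(360,500))[:226]
L=np.vstack([tr,full]); Rr=np.vstack([cs,co]); cv2.imwrite('pics/fin.png',np.hstack([L,Rr]))
E
```

```text
{'joints': array([-17.643,   3.632, -24.103, -13.106, -45.282, 127.789]), 'contact_force': array([-0.021,  0.017,  0.148]), 'tcp_pos': array([ 0.48 , -0.284,  0.183]), 'eef_rot': array([179.364, -19.938,  12.405]), 'gripper_width': np.float64(0.031)}
scene la {'pos': array([0.4815, 0.4265]), 'yaw': np.float64(-0.3), 'toe_y': np.float64(-0.0096), 'L': np.float64(0.1391), 'W': np.float64(0.0364)}
scene lb {'pos': array([0.4805, 0.3435]), 'yaw': np.float64(-0.1), 'toe_y': np.float64(-0.008), 'L': np.float64(0.139), 'W': np.float64(0.0373)}
scene ra {'pos': array([0.515 , 0.2197]), 'yaw': np.float64(-2.1), 'toe_y': np.float64(0.0066), 'L': np.float64(0.1408), 'W': np.float64(0.0587)}
scene rb {'pos': array([0.5182, 0.1262]), 'yaw': np.float64(-2.8), 'toe_y': np.float64(0.0175), 'L': np.float64(0.1418), 'W': np.float64(0.0433)}
la -0.045 0.0198 la 0 0.0192 la 0.045 0.0194 lb -0.045 0.0192 lb 0 0.0194 lb 0.045 0.0182 ra -0.045 0.0191 ra 0 0.019 ra 0.045 0.0189 
side la {'pos': array([0.5029, 0.4246]), 'yaw': np.float64(-4.6), 'toe_y': np.float64(-0.0147), 'L': np.float64(0.0875), 'W': np.float64(0.054)}
side lb {'pos': array([0.505 , 0.3391]), 'yaw': np.float64(-31.3), 'toe_y': np.float64(-0.0036), 'L': np.float64(0.0888), 'W': np.float64(0.0563)}
side ra {'pos': array([0.5412, 0.2095]), 'yaw': np.float64(13.9), 'toe_y': np.float64(0.008), 'L': np.float64(0.0899), 'W': np.float64(0.0539)}
side rb {'pos': array([0.5449, 0.1235]), 'yaw': np.float64(15.9), 'toe_y': np.float64(0.0062), 'L': np.float64(0.0879), 'W': np.float64(0.0529)}
la -0.045 nan la 0 0.0177 la 0.045 0.0181 lb -0.045 nan lb 0 0.0192 lb 0.045 0.0182 ra -0.045 nan ra 0 0.0186 ra 0.045 0.0183
  return _methods._mean(a, axis=axis, dtype=dtype,
  ret = ret.dtype.type(ret / rcount)
```

View pics/fin.png

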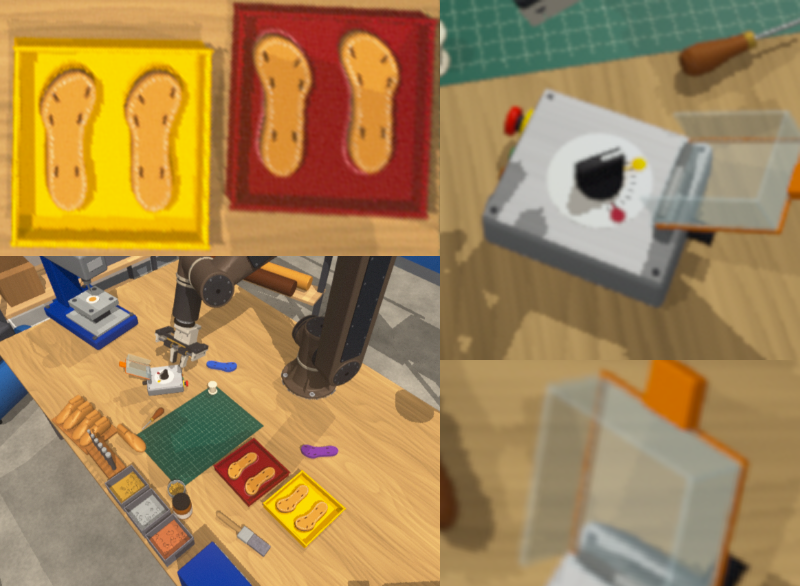

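Soles lie flat in the outlines, and the guard is open. The pointer appears to aim at the yellow dot (crop (638,164)). One numeric check of the pointer angle.

```bash
python3 - <<'E'
from h import *
for n in('scene','side'):
    c=ld(n); Q=cloud(c); im=c['image'].astype(int)
    o=np.array([.4853,-.391]); D=np.hypot(Q[...,0]-o[0],Q[...,1]-o[1])
    top=(D<.03)&(Q[...,2]>.066)&(Q[...,2]<.082); q=Q[top][:,:2]
    w,V=np.linalg.eigh(np.cov((q-q.mean(0)).T)); a=V[:,1]*np.sign(V[0,1])
    wh=top&(im.min(-1)>120); W=Q[wh][:,:2]
    print(n,top.sum(),q.mean(0).round(4),'bar yaw',np.degrees(np.arctan2(a[1],a[0])).round(1),'white',wh.sum(),(W.mean(0)-o).round(4) if len(W) else '', np.degrees(np.arctan2(*(W[:,::-1].mean(0)-o[::-1]))) if len(W) else '')
    ye=cv2.inRange(cv2.cvtColor(c['image'],cv2.COLOR_BGR2HSV),(22,150,120),(35,255,255))>0
    y=Q[ye&(D<.05)&(Q[...,2]>.04)]; 
    if len(y): print('yellow',y.mean(0).round(4),np.degrees(np.arctan2(y[:,1].mean()-o[1],y[:,0].mean()-o[0])).round(1))
E
```

```text
scene 69 [ 0.4844 -0.3861] bar yaw 10.3 white 15 [0.0019 0.0009] 25.600955440639805
yellow [ 0.5153 -0.3816  0.0469] 17.4
side 190 [ 0.4816 -0.393 ] bar yaw 11.3 white 44 [0.0042 0.0036] 40.65002243015551
yellow [ 0.515  -0.3838  0.0467] 13.6
```

```bash
python3 -c "
from plant import r
print(r.close_job())"
```

```text
the job is handed in; nothing more can be done
None
```

The job is done and handed in at about 29 s of the 72 s allowed. Both left soles are in the yellow tray, and the loose right sole is in the red tray beside the other one. The guard is back on its stop and stays open. The selector is turned to the yellow dot, and the robot is clear of everything.

**Last checks:**
- **Soles:** tan side up, toes away, and flat. The depth readings put their tops at about 18–20 mm, against 18 expected. The left soles lie within a few mm and about 1° of the outlines.
- **Sole fits that failed:** the same position fit from the side camera gave nonsense for all the tray soles. From the scene camera the loose right sole's position was unreliable, so its placing rests on the depth readings and the last picture.
- **Selector:** the bar measures at yaw 10–11° from the cameras and the tool was at 12.1° on release, against a target of about 12°. Measured directly, the yellow dot lies at 14–17°. The white-pointer pixels gave 26° and 41°, which I put down to too few pixels.
- **Other things on the bench:** they look unmoved in the last picture; I did not measure them.

**Upsets along the way:**
- The fingertips really sit about 24 mm higher than the reported tool position implies. The first grasp closed above the sole, so I corrected for the offset.
- Near a wrist singularity during the turn, the tool slid sideways with about 21 N at the wrist. I let go, re-centred and finished slowly.

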